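# Ready the riser for the model show

### The arm

A 6-joint arm with a two-finger parallel gripper is mounted at the origin on the work surface. World frame = base frame: x ahead of the robot, y to its left, z up, the work surface at z = 0. Lengths are in m, angles in rad, forces in N, time in s.
With the tool pointing down it reaches from about 0.375 to 0.975 m from the base axis. Payload 3.8 kg.
Tool frame: the origin (TCP) lies midway between the tips of the shut fingers; the grasp point (between the pads) lies 19 mm behind it; z points along the fingers, y is the line along which they close (so a half turn about z gives the same grasp; the last joint's range is limited). The gripper opens to 85 mm and grips with 20 to 120 N. Pads are 22 mm wide; open, the fingers measure 114 mm over their backs; the gripper's body (76 mm by 85 mm) begins 54 mm behind the grasp point. The pads swing forward as they close: fully open they stand 13 mm farther back than shut.
Start: joints at [-0.037, 0.264, 1.604, -0, 1.274, -0.037], TCP at [0.675, -0, 0.231] pointing down, gripper open.
Joint ranges: [-2.63, 2.63], [-0.94, 2.18], [0.31, 2.57], [-1.31, 4.45], [0, 2.66], [-2.55, 2.55]. Speed limits (rad/s): [2.57, 2.57, 3.14, 3.14, 3.14, 3.14].

### API

Orientations are given as a rotation vector (axis times angle).
In Python, from workcell import bot, read_camera, camera_info, ticket gives the robot as it stands.
- The arm moves only by the tool servo_tool, never from a script. Its argument "targets" is a list of rows, each an object of numbers: "hand": the closure, from -1 (fully open) to 1 (shut); "x", "y", "z": the shift along the tool's x, y, z as a fraction of full scale; "roll": the turn about the tool's z as a fraction of full scale. In form: [{"hand": .., "x": .., "y": .., "z": .., "roll": ..}, ...]. A call has 1 to 10 rows; each row is the pose to reach, as a shift and turn from the pose commanded when the call began, along the tool's axes at that moment, turning the shorter way round; what a row does not reach only later rows make up. Full scale, the value 1, is 50 cm for a shift and 180 degrees for a turn. A row lasts 1/12 s, in which the tool goes at most 41.7 mm and 7.16 degrees, less where a joint would pass 70% of its speed; a pose out of reach is approached as far as the arm can. A call with a number of a shift or a turn outside -1 to 1 is refused whole. A call with a gripper value outside its range is refused whole. The fingers move at their own pace and stop on an object; "grip_force" is the grip in N (left out, the last holds). Time passes only in rows, so rows that repeat a pose let the fingers close. It gives the time, the measured TCP pose, the force, the opening and the grip force at its end, in the units of the state.
- bot.read_state(): the state, without advancing time (a new reading comes with each control period).
- read_camera(name): name is "scene" or "side" or "wrist"; returns the picture (480x640x3 uint8, red, green, blue); there is no depth.
- camera_info(name): a dict with "fx", "fy", "cx", "cy" (pixels), "eye" and "orientation" of the camera in the world; the wrist camera has in their place "T_tool_cam" (4x4, takes a point from camera to tool coordinates, whose origin is the TCP and whose axes are the flange's). Camera axes: x right, y down, z forward; pixel columns grow to the right and rows downward; lengths in m; the calibration is good to about 2 mm. The wrist camera is an equidistant fisheye: a pixel r from the principal point sees the ray r / f radians off the axis. A picture is of the moment at which its call begins: read the wrist's pose just before it. camera_info takes no time and is no camera call.
- ticket.finish_job(): hands the job in; it is judged then, once.
The state is a dict: "time": time; "q": joint angles; "joint_vel": joint speeds; "joint_torque": joint torques, N m; "tool_pos": TCP position; "tcp_rot": TCP orientation; "wrist_force": force on the tool from outside, world axes, zero at the start; "torque": the same for the moment, N m; "width": opening from 0.0 (shut) to 1.0 (fully open); "grip_force": force on a finger pad.
Only numpy, scipy, OpenCV 4.12 (cv2) and the standard library are available. Lean on these libraries where they do the work, as an engineer would, in place of code of your own. Each camera call takes 0.05 s, during which the arm holds its last target. There are 200 camera calls.

### The job

Take the roll of tape and the glass jar off the black riser platform and set them down in the grey tray, the jar upright. Then lift the still empty platform by its steel grip, click by click, until it hangs by itself in the fourth notch above its lowest one (80 mm up), never on into the fifth. Last, stand every grey figure with its wooden plinth from the mat upright and whole on the raised platform, and leave the dropper bottle on the mat where it is.

Things in the scene. Friction and masses are not known exactly. Their poses are not given: they have to be found in the camera images.
- stand: fixed dark steel foot of the riser, base plate 200 x 160 x 10 mm with two upright cheeks up to 116 mm height that guide the column. Origin: centre of the underside; x and y along the base plate (as the platform's), z up
- riser (a joint): height of the platform's column above its lowest notch, m. Notches: 0, 0.02, 0.04, 0.06, 0.08, 0.10. The pawl clicks within 4 mm above each on the way up; let go, the column sinks back onto the last notch clicked past (to within 1 mm) and is held. It cannot be let down. 0.6 kg, lifted with 6 to 12 N. Starts in the lowest notch
- riser_deck (a point): centre of the top face of the platform, a black plate 300 (x) x 240 (y) x 10 mm; axes as the stand's, moves up with the column. At the lowest notch it is 130 mm above the table
- riser_grip (a point): middle of the top edge of the steel grip, an upright plate 70 mm long (along the platform's x), 14 mm thick (along y), standing 41 mm high on the platform, at its +y edge: 105 mm from the platform's centre. Grip it from above across its 14 mm
- tray: fixed open grey tray, 260 (x) x 190 (y) x 42 mm high, walls and floor 5 mm, empty. Origin: centre of the underside
- mat: fixed green cutting mat, 290 (x) x 210 (y) x 3 mm, with the figures and a dropper bottle on it. Origin: centre of the underside. The mat lies on one side of the riser, the tray on the other
- tape: roll of yellow tape lying flat on the platform: a ring of 95 mm outside and 76 mm inside diameter, 48 mm high, 0.15 kg; its wall is 9.5 mm thick. Origin: centre of the underside
- jar: glass paint jar with a white cap, about 50 mm in diameter and 60 mm high, upright on the platform, 0.12 kg. Origin: centre of the underside, z up
- fig0: primed grey model figure glued on a turned wooden plinth, 85 mm tall, upright on the mat, 0.11 kg: round foot 52 mm across and 12 mm high, then a round stem 30 mm across from 12 to 45 mm height (the place to grip), then the slim figure (at most 32 mm across) up to 85 mm. Origin: centre of the underside, z up. Three to five of the figures fig0 to fig4 are present; the others are None
- fig1: primed grey model figure glued on a turned wooden plinth, 85 mm tall, upright on the mat, 0.11 kg: round foot 52 mm across and 12 mm high, then a round stem 30 mm across from 12 to 45 mm height (the place to grip), then the slim figure (at most 32 mm across) up to 85 mm. Origin: centre of the underside, z up. Three to five of the figures fig0 to fig4 are present; the others are None
- fig2: primed grey model figure glued on a turned wooden plinth, 85 mm tall, upright on the mat, 0.11 kg: round foot 52 mm across and 12 mm high, then a round stem 30 mm across from 12 to 45 mm height (the place to grip), then the slim figure (at most 32 mm across) up to 85 mm. Origin: centre of the underside, z up. Three to five of the figures fig0 to fig4 are present; the others are None
- fig3: primed grey model figure glued on a turned wooden plinth, 85 mm tall, upright on the mat, 0.11 kg: round foot 52 mm across and 12 mm high, then a round stem 30 mm across from 12 to 45 mm height (the place to grip), then the slim figure (at most 32 mm across) up to 85 mm. Origin: centre of the underside, z up. Three to five of the figures fig0 to fig4 are present; the others are None
- fig4: primed grey model figure glued on a turned wooden plinth, 85 mm tall, upright on the mat, 0.11 kg: round foot 52 mm across and 12 mm high, then a round stem 30 mm across from 12 to 45 mm height (the place to grip), then the slim figure (at most 32 mm across) up to 85 mm. Origin: centre of the underside, z up. Three to five of the figures fig0 to fig4 are present; the others are None
- dropper: white dropper bottle 30 mm in diameter, 75 mm high, standing on the mat among the figures; to be left where it is. Origin: centre of the underside
Things that resemble listed ones, but are neither listed nor needed, are in the scene too. What is shaped like the fig2 but blue is not meant. What is shaped like the fig0 but pink is not meant.

How it is judged:
By the outcome, as a careful person would: the job done as asked, in the order asked, and still so for the second after the job is handed in, with the robot touching nothing.
Of fig0, fig1, fig2, fig3, fig4 only 3 to 5 are there at a start; the rules pass over those that are not, and their reading is None.
At some moment in a run one of fig0, fig1, fig2, fig3, fig4, tape may be knocked a few centimetres aside while the robot is not near it.
It also fails if it takes over 210 s, if anything falls off the work surface, if the arm or the gripper's body presses on something with over 40 N, if the wrist force passes 120 N, or if a joint passes its speed limit or range.

## Working session

There is one attempt and no reset: what is moved stays moved. The work goes in short steps, Python scripts to look and compute and a tool call to move; the robot and the scene stay as the last step left them, time stands still between calls to the robot, and variables do not carry over. Pictures are saved under pics/ and viewed, at most 14 in all, crops included, and the job is handed in when it is done.

Besides the shell and the picture viewer there is one more tool, called by a JSON object that holds its "fn" and its "kwargs", one argument or row to a line. servo_tool: Moves the arm, as the interface text tells. Its arguments: {"type":"object","properties":{"targets":{"type":"array"},"grip_force":{"type":"number"}},"required":["targets"]}

```bash
mkdir -p pics; ls; python3 - <<'E'
from workcell import bot, read_camera, camera_info
import cv2
s=bot.read_state()
print(s)
for n in ("scene","side","wrist"):
    print(n,camera_info(n)); cv2.imwrite(f"pics/{n}0.png",read_camera(n)[:,:,::-1])
E
```

```text
pics
{'time': 0.0, 'q': array([-3.69038785e-02,  2.64767578e-01,  1.60539692e+00, -1.86939087e-05,
        1.27367934e+00, -3.68815769e-02]), 'joint_vel': array([-5.16524465e-04,  5.58428796e-04,  1.11428174e-03, -7.17442727e-04,
       -9.68882726e-05,  5.83737960e-04]), 'joint_torque': array([ 6.10465631e-04, -5.15121067e+01, -3.67308676e+01, -4.07824507e-05,
        1.31324201e-02,  1.46811578e-05]), 'tool_pos': array([6.74263905e-01, 1.64905185e-05, 2.29939920e-01]), 'tcp_rot': array([-2.22030172, -2.2202644 ,  0.00242581]), 'wrist_force': array([-0.05470414,  0.31612085,  0.58003137]), 'torque': array([0.02618068, 0.01092478, 0.03306028]), 'grip_force': 0.0, 'width': 0.9982361456178969}
scene {'fx': 570.8971363896474, 'fy': 570.8971363896474, 'cx': 318.3075654711855, 'cy': 241.69195591441772, 'eye': array([ 0.9858571 , -0.87481589,  0.97364218]), 'orientation': array([-2.26883855, -0.53081529,  0.24035347])}
side {'fx': 478.6608095033343, 'fy': 478.6608095033343, 'cx': 321.5622692763665, 'cy': 241.7256716290598, 'eye': array([0.20831263, 0.71464066, 1.12165748]), 'orientation': array([-0.5250324 ,  2.76657552, -1.0172258 ])}
wrist {'fx': 371.64829954431775, 'fy': 371.64829954431775, 'cx': 317.47562131909575, 'cy': 239.1522941413937, 'T_tool_cam': array([[-3.52976441e-04, -9.63123480e-01, -2.69059544e-01,
         6.73349991e-02],
       [ 9.99999736e-01, -1.69233484e-04, -7.06102460e-04,
         1.37598375e-03],
       [ 6.34529974e-04, -2.69059723e-01,  9.63123285e-01,
        -1.42542071e-01],
       [ 0.00000000e+00,  0.00000000e+00,  0.00000000e+00,
         1.00000000e+00]])}
```

View pics/scene0.png

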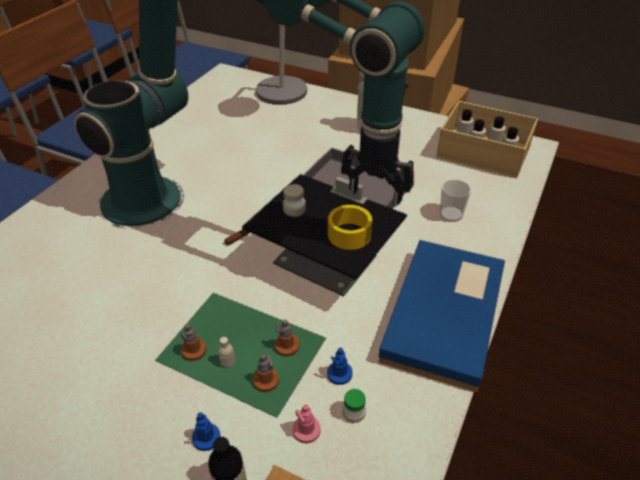

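View pics/side0.png

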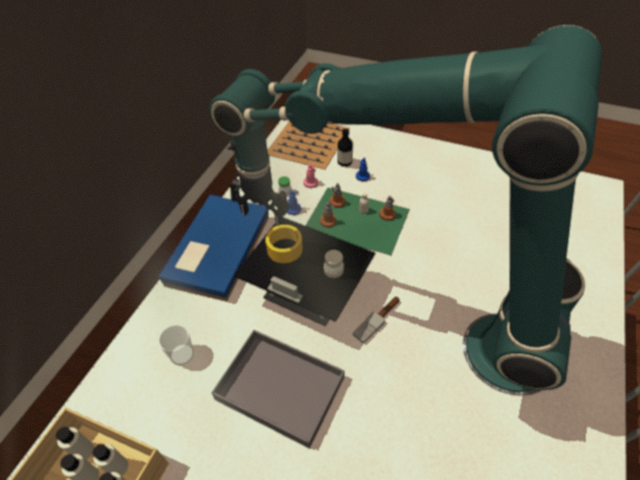

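The scene view shows three grey figures on the mat, with feet at about (193,348), (287,343) and (265,380). The dropper is at (226,352), the jar at (293,200), the tape at (350,227) and the deck corners at about (303,178), (406,217), (355,273) and (245,225). The side view shows the tray at about (280,387) and the grip at (285,288).

```bash
cat > h.py <<'E'
import numpy as np, cv2
from scipy.spatial.transform import Rotation as R
from workcell import bot, read_camera, camera_info
def cam(n, s=None):
    c=camera_info(n)
    if n=="wrist":
        s=s or bot.read_state(); T=np.eye(4); T[:3,:3]=R.from_rotvec(s["tcp_rot"]).as_matrix(); T[:3,3]=s["tool_pos"]
        T=T@c["T_tool_cam"]; return c,T[:3,:3],T[:3,3]
    return c,R.from_rotvec(c["orientation"]).as_matrix(),np.array(c["eye"])
def ray(n,uv,C):
    c,Rm,e=C; uv=np.atleast_2d(np.asarray(uv,float)); a=(uv-[c["cx"],c["cy"]])/[c["fx"],c["fy"]]
    if n=="wrist":
        t=np.linalg.norm(a,axis=1,keepdims=True); d=np.hstack([a/np.maximum(t,1e-9)*np.sin(t),np.cos(t)])
    else: d=np.hstack([a,np.ones((len(a),1))])
    return d@Rm.T
def plane(n,uv,z,C=None):
    C=C or cam(n); d=ray(n,uv,C); return (C[2]+d*((z-C[2][2])/d[:,2:3]))[:,:2]
def proj(n,P,C=None):
    C=C or cam(n); c,Rm,e=C; p=(np.atleast_2d(P)-e)@Rm
    if n=="wrist":
        r=np.linalg.norm(p[:,:2],axis=1,keepdims=True); a=p[:,:2]/np.maximum(r,1e-9)*np.arctan2(r,p[:,2:3])
    else: a=p[:,:2]/p[:,2:3]
    return a*[c["fx"],c["fy"]]+[c["cx"],c["cy"]]
def save(n,name,k=1,img=None):
    img=read_camera(n) if img is None else img
    cv2.imwrite(f"pics/{name}.png",img[:,:,::-1]); return img
E
python3 - <<'E'
from h import *
np.set_printoptions(precision=3,suppress=True)
print("deck",plane("scene",[(303,178),(406,217),(355,273),(245,225)],.13))
print("figs sc",plane("scene",[(193,350),(287,345),(265,381),(226,362)],.009))
print("figs sd",plane("side",[(388,214),(328,221),(338,202),(364,209)],.009))
print("tray rim sd",plane("side",[(256,333),(344,376),(308,441),(215,392)],.042))
print("mat sc",plane("scene",[(213,295),(325,343),(277,409),(157,356)],.003))
print("tape",plane("scene",[(350,220)],.178),"jar", plane("scene",[(293,189)],.19),plane("side",[(333,256)],.19))
E
```

```text
deck [[ 0.437  0.129]
 [ 0.717  0.1  ]
 [ 0.685 -0.113]
 [ 0.402 -0.085]]
figs sc [[ 0.43  -0.354]
 [ 0.598 -0.257]
 [ 0.602 -0.353]
 [ 0.508 -0.349]]
figs sd [[ 0.425 -0.348]
 [ 0.594 -0.25 ]
 [ 0.594 -0.342]
 [ 0.504 -0.341]]
tray rim sd [[0.612 0.209]
 [0.362 0.237]
 [0.384 0.408]
 [0.631 0.385]]
mat sc [[ 0.377 -0.205]
 [ 0.665 -0.213]
 [ 0.651 -0.393]
 [ 0.369 -0.396]]
tape [[ 0.629 -0.017]] jar [[0.475 0.011]] [[0.476 0.014]]
```

View pics/wrist0.png

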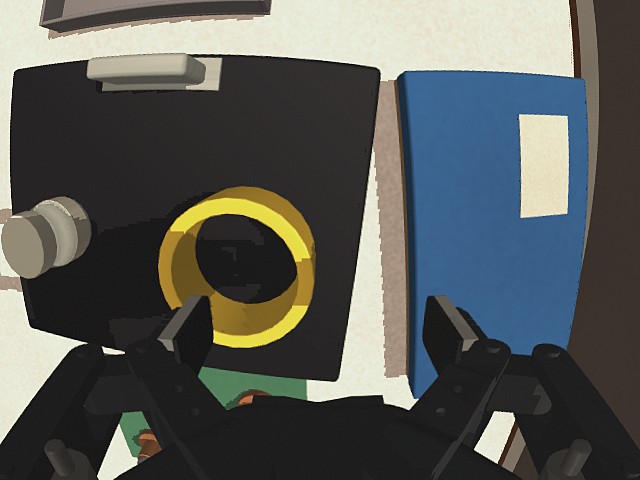

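The wrist view (image right = world +x, up = world +y) shows the deck corners at about (15,70), (380,68), (337,381) and (30,327). The ring centre is near (237,262), the jar cap near (28,245), and the grip top runs from (88,70) to (195,70).

```bash
python3 - <<'E'
from h import *
np.set_printoptions(precision=3,suppress=True)
C=cam("wrist"); print(C[2])
print("deck",plane("wrist",[(15,70),(380,68),(337,381),(30,327)],.13,C))
print("grip top",plane("wrist",[(88,57),(193,55),(200,68),(88,75)],.171,C))
im=cv2.imread("pics/wrist0.png")[:,:,::-1].astype(int)
m=(im[...,0]>200)&(im[...,1]>180)&(im[...,2]<130)
v,u=np.nonzero(m); P=plane("wrist",np.c_[u,v],.178,C).astype(np.float32)
print(len(u),cv2.minEnclosingCircle(P)); 
E
```

```text
[0.676 0.067 0.373]
deck [[ 0.424  0.145]
 [ 0.716  0.115]
 [ 0.691 -0.119]
 [ 0.398 -0.088]]
grip top [[0.535 0.127]
 [0.606 0.117]
 [0.611 0.109]
 [0.535 0.115]]
3613 ((0.6268119215965271, -0.010316337458789349), 0.04666678234934807)
```

{"fn": "servo_tool", "kwargs": {
  "targets": [
    {"hand": 0,"x": -0.02,"y": -0.008,"z": 0,"roll": 0},
    {"hand": 0,"x": -0.02,"y": -0.008,"z": 0.03,"roll": 0},
    {"hand": 0,"x": -0.02,"y": -0.008,"z": 0.06,"roll": 0},
    {"hand": 0,"x": -0.02,"y": -0.008,"z": 0.06,"roll": 0},
    {"hand": 0,"x": -0.02,"y": -0.008,"z": 0.06,"roll": 0}
  ],
  "grip_force": 40
}}

```text
time: 0.57
tool_pos: [0.6697, -0.0106, 0.1999]
tcp_rot: [-2.22, -2.219, 0.004]
wrist_force: [0.2, 0.3, 0.6]
width: 0.5
grip_force: 0.0
```

```bash
python3 - <<'E'
from h import *
np.set_printoptions(precision=3,suppress=True)
C=cam("wrist"); im=save("wrist","w1").astype(int)
m=(im[...,0]>200)&(im[...,1]>180)&(im[...,2]<130)
v,u=np.nonzero(m); P=plane("wrist",np.c_[u,v],.178,C).astype(np.float32)
print(len(u),cv2.minEnclosingCircle(P)); 
E
```

```text
4489 ((0.6270351409912109, -0.009896361269056797), 0.04651739448308945)
```

View pics/w1.png

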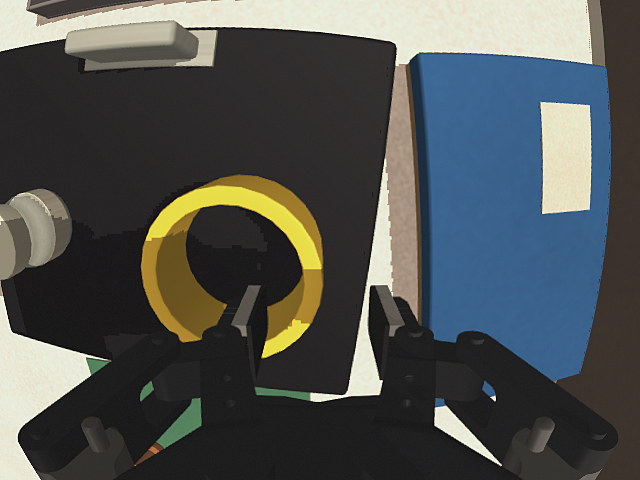

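The fingers at (247,320) and (380,320) straddle the ring's right wall, so I'm descending to grip.

{"fn": "servo_tool", "kwargs": {
  "targets": [
    {"hand": 0,"x": 0,"y": 0,"z": 0.05,"roll": 0},
    {"hand": 0,"x": 0,"y": 0,"z": 0.1,"roll": 0},
    {"hand": 0,"x": 0,"y": 0,"z": 0.12,"roll": 0},
    {"hand": 0,"x": 0,"y": 0,"z": 0.12,"roll": 0},
    {"hand": 1,"x": 0,"y": 0,"z": 0.12,"roll": 0},
    {"hand": 1,"x": 0,"y": 0,"z": 0.12,"roll": 0},
    {"hand": 1,"x": 0,"y": 0,"z": 0.12,"roll": 0},
    {"hand": 1,"x": 0,"y": 0,"z": 0.12,"roll": 0},
    {"hand": 1,"x": 0,"y": 0,"z": 0.12,"roll": 0},
    {"hand": 1,"x": 0,"y": 0,"z": 0.12,"roll": 0}
  ],
  "grip_force": 40
}}

```text
time: 1.45
tool_pos: [0.6723, -0.0101, 0.1433]
tcp_rot: [2.219, 2.22, 0.003]
wrist_force: [1.1, -0.4, 4.9]
width: 0.118
grip_force: 38.3
```

{"fn": "servo_tool", "kwargs": {
  "targets": [
    {"hand": 1,"x": 0,"y": 0,"z": -0.02,"roll": 0},
    {"hand": 1,"x": 0,"y": 0,"z": -0.06,"roll": 0},
    {"hand": 1,"x": 0,"y": 0,"z": -0.12,"roll": 0},
    {"hand": 1,"x": 0,"y": 0,"z": -0.18,"roll": 0},
    {"hand": 1,"x": 0.05,"y": -0.02,"z": -0.22,"roll": 0},
    {"hand": 1,"x": 0.1,"y": -0.06,"z": -0.22,"roll": 0},
    {"hand": 1,"x": 0.16,"y": -0.1,"z": -0.22,"roll": 0},
    {"hand": 1,"x": 0.22,"y": -0.14,"z": -0.22,"roll": 0},
    {"hand": 1,"x": 0.28,"y": -0.18,"z": -0.22,"roll": 0},
    {"hand": 1,"x": 0.34,"y": -0.22,"z": -0.22,"roll": 0}
  ]
}}

```text
time: 2.28
tool_pos: [0.5593, 0.1611, 0.2512]
tcp_rot: [-2.222, -2.22, 0.001]
wrist_force: [0.5, 1.0, -1.8]
width: 0.12
grip_force: 38.0
```

{"fn": "servo_tool", "kwargs": {
  "targets": [
    {"hand": 1,"x": 0.06,"y": -0.04,"z": 0,"roll": 0},
    {"hand": 1,"x": 0.12,"y": -0.08,"z": 0,"roll": 0},
    {"hand": 1,"x": 0.18,"y": -0.12,"z": 0,"roll": 0},
    {"hand": 1,"x": 0.24,"y": -0.16,"z": 0,"roll": 0},
    {"hand": 1,"x": 0.3,"y": -0.17,"z": 0,"roll": 0},
    {"hand": 1,"x": 0.3,"y": -0.17,"z": 0,"roll": 0},
    {"hand": 1,"x": 0.3,"y": -0.17,"z": 0,"roll": 0}
  ]
}}

```text
time: 2.87
tool_pos: [0.4749, 0.3112, 0.2512]
tcp_rot: [2.218, 2.225, -0.001]
wrist_force: [-0.4, 0.0, -0.8]
width: 0.112
grip_force: 39.4
```

```bash
python3 - <<'E'
from h import *
im=save("wrist","w2")
C=cam("wrist"); print(C[2])
E
```

```text
[0.47680803 0.37755243 0.39352797]
```

View pics/w2.png

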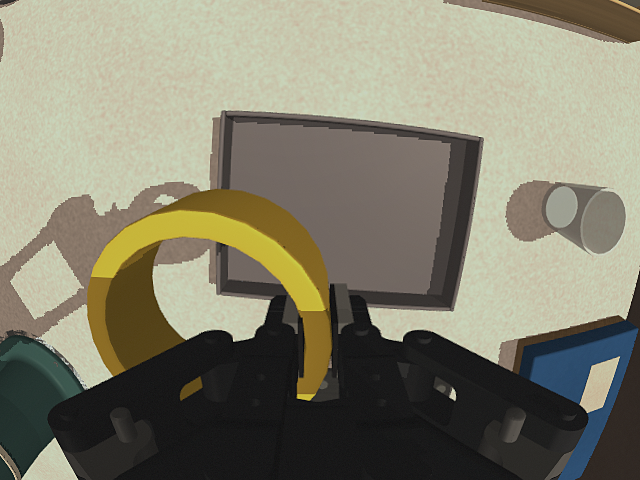

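The tape is held. The tray rim corners are at about (222,111), (483,137), (453,310) and (217,294).

```bash
python3 - <<'E'
from h import *
np.set_printoptions(precision=4,suppress=True)
C=cam("wrist"); p=plane("wrist",[(222,111),(483,137),(453,310),(217,294)],.042,C); print(p,p.mean(0), np.degrees(np.arctan2(*(p[1]+p[2]-p[0]-p[3])[::-1])))
im=cv2.imread("pics/w2.png")[:,:,::-1].astype(int)
z=bot.read_state()["tool_pos"][2]+.0347
m=(im[...,0]>200)&(im[...,1]>180)&(im[...,2]<130); m[385:]=0
v,u=np.nonzero(m); P=plane("wrist",np.c_[u,v],z,C).astype(np.float32)
print(len(u),cv2.minEnclosingCircle(P))
E
```

```text
[[0.3856 0.4052]
 [0.6415 0.3851]
 [0.6262 0.198 ]
 [0.37   0.2184]] [0.5058 0.3017] -4.529435772294615
575 ((0.4995812177658081, 0.38748741149902344), 0.11656134575605392)
```

{"fn": "servo_tool", "kwargs": {
  "targets": [
    {"hand": 1,"x": -0.008,"y": 0.024,"z": 0.05,"roll": 0},
    {"hand": 1,"x": -0.008,"y": 0.024,"z": 0.13,"roll": 0},
    {"hand": 1,"x": -0.008,"y": 0.024,"z": 0.21,"roll": 0},
    {"hand": 1,"x": -0.008,"y": 0.024,"z": 0.29,"roll": 0},
    {"hand": 1,"x": -0.008,"y": 0.024,"z": 0.36,"roll": 0},
    {"hand": 1,"x": -0.008,"y": 0.024,"z": 0.41,"roll": 0},
    {"hand": 1,"x": -0.008,"y": 0.024,"z": 0.435,"roll": 0},
    {"hand": 1,"x": -0.008,"y": 0.024,"z": 0.45,"roll": 0},
    {"hand": 1,"x": -0.008,"y": 0.024,"z": 0.456,"roll": 0},
    {"hand": 1,"x": -0.008,"y": 0.024,"z": 0.459,"roll": 0}
  ]
}}

```text
time: 3.75
tool_pos: [0.4893, 0.3061, 0.0228]
tcp_rot: [2.222, 2.22, 0.003]
wrist_force: [-0.8, -0.8, -1.0]
width: 0.118
grip_force: 39.3
```

{"fn": "servo_tool", "kwargs": {
  "targets": [
    {"hand": 1,"x": 0,"y": 0,"z": 0.002,"roll": 0},
    {"hand": 0.6,"x": 0,"y": 0,"z": 0.002,"roll": 0},
    {"hand": 0.3,"x": 0,"y": 0,"z": 0.002,"roll": 0},
    {"hand": 0.3,"x": 0,"y": 0,"z": 0.002,"roll": 0},
    {"hand": 0.3,"x": 0,"y": 0,"z": -0.02,"roll": 0},
    {"hand": 0.3,"x": 0,"y": 0,"z": -0.08,"roll": 0},
    {"hand": 0.3,"x": 0,"y": 0,"z": -0.16,"roll": 0},
    {"hand": 0.3,"x": 0,"y": 0,"z": -0.24,"roll": 0},
    {"hand": 0,"x": 0,"y": 0,"z": -0.32,"roll": 0},
    {"hand": -0.6,"x": 0,"y": 0,"z": -0.4,"roll": 0}
  ]
}}

```text
time: 4.58
tool_pos: [0.4877, 0.3059, 0.225]
tcp_rot: [2.221, 2.221, 0.002]
wrist_force: [1.0, 0.1, -0.6]
width: 0.62
grip_force: 0.0
```

{"fn": "servo_tool", "kwargs": {
  "targets": [
    {"hand": -1,"x": -0.06,"y": 0,"z": -0.06,"roll": 0},
    {"hand": -1,"x": -0.14,"y": -0.01,"z": -0.06,"roll": 0},
    {"hand": -1,"x": -0.22,"y": -0.02,"z": -0.06,"roll": 0},
    {"hand": -1,"x": -0.3,"y": -0.026,"z": -0.06,"roll": 0},
    {"hand": -1,"x": -0.38,"y": -0.026,"z": -0.06,"roll": 0},
    {"hand": -1,"x": -0.46,"y": -0.026,"z": -0.06,"roll": 0},
    {"hand": -1,"x": -0.54,"y": -0.026,"z": -0.06,"roll": 0},
    {"hand": -1,"x": -0.61,"y": -0.026,"z": -0.06,"roll": 0},
    {"hand": -1,"x": -0.672,"y": -0.026,"z": -0.06,"roll": 0},
    {"hand": -1,"x": -0.672,"y": -0.026,"z": -0.06,"roll": 0}
  ]
}}

```text
time: 5.42
tool_pos: [0.4748, -0.0348, 0.2532]
tcp_rot: [2.224, 2.214, -0.001]
wrist_force: [0.0, 0.1, 0.2]
width: 1.002
grip_force: 0.0
```

```bash
python3 - <<'E'
from h import *
s=bot.read_state(); print(s["tool_pos"],s["joint_vel"].max(), s["time"])
im=save("wrist","w3")
sd=save("side","s3")
E
```

```text
[ 0.47480025 -0.034753    0.25323391] 0.08404952183215188 5.4167
```

View pics/w3.png

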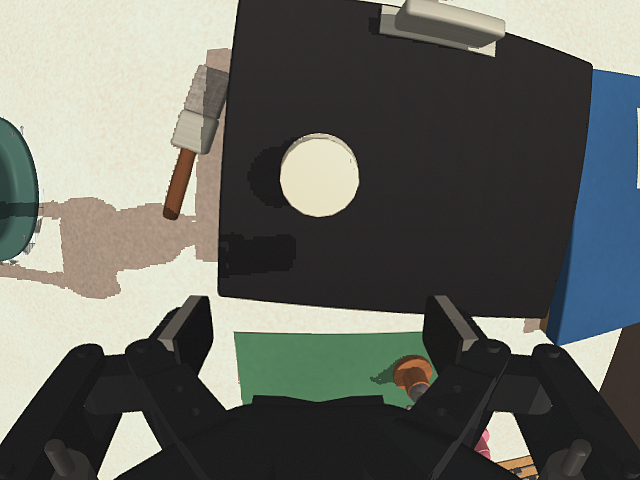

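The jar is seen from above, with its cap centre at (320,176) and a radius of about 40 px.

```bash
python3 - <<'E'
from h import *
np.set_printoptions(precision=4,suppress=True)
s=bot.read_state(); print(s["tool_pos"])
C=cam("wrist",s); print(plane("wrist",[(320,176),(281,176),(359,176),(320,135),(320,216)],.19,C))
E
```

```text
[ 0.475  -0.0309  0.2529]
[[ 0.4779  0.0153]
 [ 0.4562  0.0155]
 [ 0.4995  0.0154]
 [ 0.4779  0.038 ]
 [ 0.4778 -0.0074]]
```

{"fn": "servo_tool", "kwargs": {
  "targets": [
    {"hand": -1,"x": 0.06,"y": 0.006,"z": 0,"roll": 0},
    {"hand": -1,"x": 0.086,"y": 0.006,"z": 0,"roll": 0},
    {"hand": -1,"x": 0.086,"y": 0.006,"z": 0.02,"roll": 0},
    {"hand": -1,"x": 0.086,"y": 0.006,"z": 0.07,"roll": 0},
    {"hand": -1,"x": 0.086,"y": 0.006,"z": 0.12,"roll": 0},
    {"hand": -1,"x": 0.086,"y": 0.006,"z": 0.17,"roll": 0},
    {"hand": -1,"x": 0.086,"y": 0.006,"z": 0.21,"roll": 0},
    {"hand": -1,"x": 0.086,"y": 0.006,"z": 0.216,"roll": 0},
    {"hand": -1,"x": 0.086,"y": 0.006,"z": 0.216,"roll": 0}
  ]
}}

```text
time: 6.27
tool_pos: [0.4762, 0.0137, 0.1421]
tcp_rot: [-2.218, -2.221, 0.005]
wrist_force: [0.0, -0.0, -0.1]
width: 0.997
grip_force: 0.0
```

{"fn": "servo_tool", "kwargs": {
  "targets": [
    {"hand": 0,"x": 0,"y": 0,"z": 0,"roll": 0},
    {"hand": 0.5,"x": 0,"y": 0,"z": 0,"roll": 0},
    {"hand": 1,"x": 0,"y": 0,"z": 0,"roll": 0},
    {"hand": 1,"x": 0,"y": 0,"z": 0,"roll": 0},
    {"hand": 1,"x": 0,"y": 0,"z": 0,"roll": 0},
    {"hand": 1,"x": 0,"y": 0,"z": 0,"roll": 0},
    {"hand": 1,"x": 0,"y": 0,"z": 0,"roll": 0}
  ],
  "grip_force": 30
}}

```text
time: 6.85
tool_pos: [0.4792, 0.013, 0.1457]
tcp_rot: [2.22, 2.22, 0.004]
wrist_force: [-1.5, 1.0, 5.9]
width: 0.565
grip_force: 30.5
```

{"fn": "servo_tool", "kwargs": {
  "targets": [
    {"hand": 1,"x": 0,"y": 0,"z": -0.02,"roll": 0},
    {"hand": 1,"x": 0,"y": 0,"z": -0.06,"roll": 0},
    {"hand": 1,"x": 0,"y": 0,"z": -0.12,"roll": 0},
    {"hand": 1,"x": 0,"y": 0,"z": -0.18,"roll": 0},
    {"hand": 1,"x": 0.04,"y": 0.01,"z": -0.22,"roll": 0},
    {"hand": 1,"x": 0.1,"y": 0.03,"z": -0.22,"roll": 0},
    {"hand": 1,"x": 0.16,"y": 0.05,"z": -0.22,"roll": 0},
    {"hand": 1,"x": 0.22,"y": 0.07,"z": -0.22,"roll": 0},
    {"hand": 1,"x": 0.28,"y": 0.09,"z": -0.22,"roll": 0},
    {"hand": 1,"x": 0.34,"y": 0.11,"z": -0.22,"roll": 0}
  ]
}}

```text
time: 7.68
tool_pos: [0.5333, 0.1843, 0.2545]
tcp_rot: [2.221, 2.221, 0.001]
wrist_force: [0.5, -0.3, -1.7]
width: 0.56
grip_force: 31.4
```

{"fn": "servo_tool", "kwargs": {
  "targets": [
    {"hand": 1,"x": 0.06,"y": 0.02,"z": 0,"roll": 0},
    {"hand": 1,"x": 0.12,"y": 0.05,"z": 0,"roll": 0},
    {"hand": 1,"x": 0.18,"y": 0.07,"z": 0,"roll": 0},
    {"hand": 1,"x": 0.227,"y": 0.084,"z": 0,"roll": 0},
    {"hand": 1,"x": 0.227,"y": 0.084,"z": 0,"roll": 0},
    {"hand": 1,"x": 0.227,"y": 0.084,"z": 0,"roll": 0}
  ]
}}

```text
time: 8.18
tool_pos: [0.575, 0.2976, 0.2536]
tcp_rot: [2.219, 2.224, -0.001]
wrist_force: [-0.1, -0.5, -0.8]
width: 0.565
grip_force: 31.4
```

```bash
python3 - <<'E'
from h import *
np.set_printoptions(precision=4,suppress=True)
s=bot.read_state(); print(s["tool_pos"], s["width"])
im=save("wrist","w4")
E
```

```text
[0.575  0.2976 0.2536] 0.564757093246229
```

View pics/w4.png

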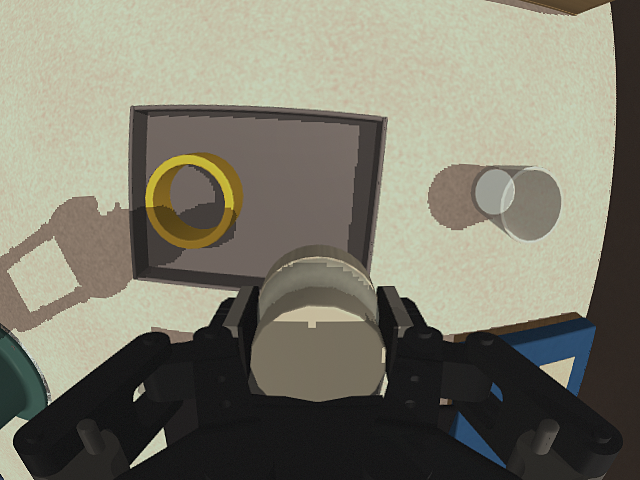

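The tape lies in the tray at about (193,200) and the jar is held upright. I'm setting the jar down 10 mm further from the right wall.

{"fn": "servo_tool", "kwargs": {
  "targets": [
    {"hand": 1,"x": 0,"y": -0.02,"z": 0.05,"roll": 0},
    {"hand": 1,"x": 0,"y": -0.02,"z": 0.13,"roll": 0},
    {"hand": 1,"x": 0,"y": -0.02,"z": 0.21,"roll": 0},
    {"hand": 1,"x": 0,"y": -0.02,"z": 0.29,"roll": 0},
    {"hand": 1,"x": 0,"y": -0.02,"z": 0.36,"roll": 0},
    {"hand": 1,"x": 0,"y": -0.02,"z": 0.41,"roll": 0},
    {"hand": 1,"x": 0,"y": -0.02,"z": 0.435,"roll": 0},
    {"hand": 1,"x": 0,"y": -0.02,"z": 0.45,"roll": 0},
    {"hand": 1,"x": 0,"y": -0.02,"z": 0.458,"roll": 0},
    {"hand": 1,"x": 0,"y": -0.02,"z": 0.462,"roll": 0}
  ]
}}

```text
time: 9.07
tool_pos: [0.5662, 0.2966, 0.0241]
tcp_rot: [2.221, 2.22, 0.003]
wrist_force: [-0.2, -0.1, -1.0]
width: 0.565
grip_force: 31.4
```

{"fn": "servo_tool", "kwargs": {
  "targets": [
    {"hand": 1,"x": 0,"y": 0,"z": 0.002,"roll": 0},
    {"hand": 1,"x": 0,"y": 0,"z": 0.002,"roll": 0},
    {"hand": -0.3,"x": 0,"y": 0,"z": 0.002,"roll": 0},
    {"hand": -0.4,"x": 0,"y": 0,"z": 0.002,"roll": 0},
    {"hand": -0.4,"x": 0,"y": 0,"z": 0.002,"roll": 0},
    {"hand": -0.4,"x": 0,"y": 0,"z": -0.02,"roll": 0},
    {"hand": -0.4,"x": 0,"y": 0,"z": -0.08,"roll": 0},
    {"hand": -0.4,"x": 0,"y": 0,"z": -0.16,"roll": 0},
    {"hand": -0.4,"x": 0,"y": 0,"z": -0.24,"roll": 0},
    {"hand": -0.4,"x": 0,"y": 0,"z": -0.32,"roll": 0}
  ]
}}

```text
time: 9.9
tool_pos: [0.5646, 0.2964, 0.1852]
tcp_rot: [-2.221, -2.222, 0.0]
wrist_force: [1.2, -0.7, 0.6]
width: 0.702
grip_force: 0.0
```

{"fn": "servo_tool", "kwargs": {
  "targets": [
    {"hand": -0.4,"x": 0,"y": 0,"z": -0.07,"roll": -0.03},
    {"hand": -0.4,"x": -0.04,"y": 0,"z": -0.12,"roll": -0.07},
    {"hand": -0.4,"x": -0.09,"y": 0.01,"z": -0.12,"roll": -0.11},
    {"hand": -0.4,"x": -0.14,"y": 0.01,"z": -0.12,"roll": -0.15},
    {"hand": -0.4,"x": -0.19,"y": 0.01,"z": -0.12,"roll": -0.19},
    {"hand": -0.4,"x": -0.24,"y": 0.01,"z": -0.12,"roll": -0.23},
    {"hand": -0.4,"x": -0.29,"y": 0.01,"z": -0.12,"roll": -0.27},
    {"hand": -0.4,"x": -0.33,"y": 0.01,"z": -0.12,"roll": -0.31},
    {"hand": -0.4,"x": -0.358,"y": 0.01,"z": -0.12,"roll": -0.35},
    {"hand": -0.4,"x": -0.358,"y": 0.01,"z": -0.12,"roll": -0.39}
  ]
}}

```text
time: 10.73
tool_pos: [0.57, 0.1147, 0.244]
tcp_rot: [0.543, 3.093, -0.001]
wrist_force: [0.0, 0.2, -0.9]
width: 0.701
grip_force: 0.0
```

{"fn": "servo_tool", "kwargs": {
  "targets": [
    {"hand": -0.4,"x": 0,"y": 0,"z": 0,"roll": -0.04},
    {"hand": -0.4,"x": 0,"y": 0,"z": 0,"roll": -0.077},
    {"hand": -0.4,"x": 0,"y": 0,"z": 0,"roll": -0.077},
    {"hand": -0.4,"x": 0,"y": 0,"z": 0,"roll": -0.077},
    {"hand": -0.4,"x": 0,"y": 0,"z": 0,"roll": -0.077}
  ]
}}

```text
time: 11.15
tool_pos: [0.57, 0.1176, 0.2434]
tcp_rot: [0.176, 3.136, 0.0]
wrist_force: [0.5, 0.4, -0.9]
width: 0.701
grip_force: 0.0
```

```bash
python3 - <<'E'
from h import *
np.set_printoptions(precision=4,suppress=True)
s=bot.read_state(); print(s["tool_pos"], R.from_rotvec(s["tcp_rot"]).as_matrix())
im=save("wrist","w5")
save("side","s5")
E
```

```text
[0.57   0.1176 0.2434] [[-0.9937  0.1121  0.0006]
 [ 0.1121  0.9937  0.0001]
 [-0.0006  0.0001 -1.    ]]
```

View pics/w5.png

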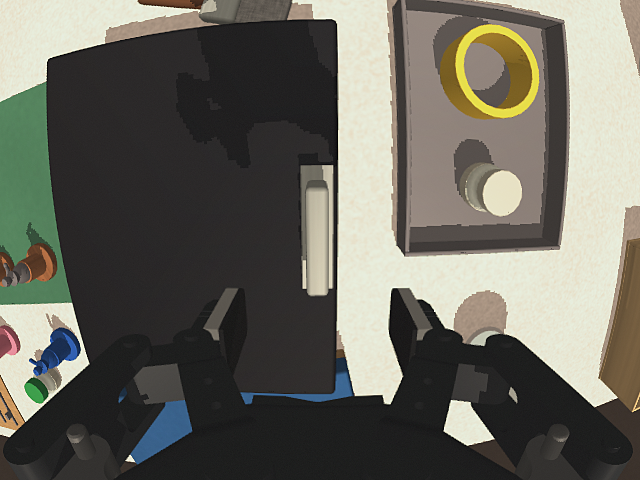

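The jar at (497,190) stands upright and the tape at (497,70) lies flat in the tray. The grip's top face spans about (307,180) to (329,295), between the fingers in line with it.

```bash
python3 - <<'E'
from h import *
np.set_printoptions(precision=4,suppress=True)
C=cam("wrist")
print(plane("wrist",[(307,183),(328,183),(307,293),(328,293)],.171,C)); print(plane("wrist",[(337,22),(337,392),(48,60)],.13,C))
E
```

```text
[[0.5288 0.1154]
 [0.5302 0.1275]
 [0.5973 0.1072]
 [0.5988 0.1204]]
[[ 0.423   0.1468]
 [ 0.7126  0.118 ]
 [ 0.3979 -0.0865]]
```

{"fn": "servo_tool", "kwargs": {
  "targets": [
    {"hand": -0.4,"x": 0.01,"y": 0,"z": 0.04,"roll": 0},
    {"hand": -0.4,"x": 0.01,"y": 0,"z": 0.1,"roll": 0},
    {"hand": -0.4,"x": 0.01,"y": 0,"z": 0.15,"roll": 0},
    {"hand": -0.4,"x": 0.01,"y": 0,"z": 0.19,"roll": 0},
    {"hand": -0.4,"x": 0.01,"y": 0,"z": 0.2,"roll": 0},
    {"hand": -0.4,"x": 0.01,"y": 0,"z": 0.204,"roll": 0},
    {"hand": -0.4,"x": 0.01,"y": 0,"z": 0.204,"roll": 0}
  ]
}}

```text
time: 11.83
tool_pos: [0.5653, 0.1182, 0.1411]
tcp_rot: [0.173, 3.137, -0.0]
wrist_force: [-0.7, 0.6, 0.7]
width: 0.702
grip_force: 0.0
```

{"fn": "servo_tool", "kwargs": {
  "targets": [
    {"hand": 0.3,"x": 0,"y": 0,"z": 0,"roll": 0},
    {"hand": 1,"x": 0,"y": 0,"z": 0,"roll": 0},
    {"hand": 1,"x": 0,"y": 0,"z": 0,"roll": 0},
    {"hand": 1,"x": 0,"y": 0,"z": 0,"roll": 0},
    {"hand": 1,"x": 0,"y": 0,"z": 0,"roll": 0},
    {"hand": 1,"x": 0,"y": 0,"z": 0,"roll": 0},
    {"hand": 1,"x": 0,"y": 0,"z": 0,"roll": 0},
    {"hand": 1,"x": 0,"y": 0,"z": 0,"roll": 0}
  ],
  "grip_force": 80
}}

```text
time: 12.5
tool_pos: [0.5659, 0.1177, 0.1421]
tcp_rot: [0.172, 3.135, -0.001]
wrist_force: [-1.1, -3.3, 5.3]
width: 0.148
grip_force: 78.9
```

{"fn": "servo_tool", "kwargs": {
  "targets": [
    {"hand": 1,"x": 0,"y": 0,"z": -0.01,"roll": 0},
    {"hand": 1,"x": 0,"y": 0,"z": -0.02,"roll": 0},
    {"hand": 1,"x": 0,"y": 0,"z": -0.03,"roll": 0},
    {"hand": 1,"x": 0,"y": 0,"z": -0.04,"roll": 0},
    {"hand": 1,"x": 0,"y": 0,"z": -0.05,"roll": 0},
    {"hand": 1,"x": 0,"y": 0,"z": -0.05,"roll": 0},
    {"hand": 1,"x": 0,"y": 0,"z": -0.05,"roll": 0}
  ]
}}

```text
time: 13.08
tool_pos: [0.5658, 0.1176, 0.1654]
tcp_rot: [0.172, 3.135, -0.001]
wrist_force: [5.6, -2.2, -4.3]
width: 0.149
grip_force: 78.2
```

{"fn": "servo_tool", "kwargs": {
  "targets": [
    {"hand": 1,"x": 0,"y": 0,"z": -0.01,"roll": 0},
    {"hand": 1,"x": 0,"y": 0,"z": -0.02,"roll": 0},
    {"hand": 1,"x": 0,"y": 0,"z": -0.03,"roll": 0},
    {"hand": 1,"x": 0,"y": 0,"z": -0.04,"roll": 0},
    {"hand": 1,"x": 0,"y": 0,"z": -0.04,"roll": 0},
    {"hand": 1,"x": 0,"y": 0,"z": -0.05,"roll": 0},
    {"hand": 1,"x": 0,"y": 0,"z": -0.06,"roll": 0},
    {"hand": 1,"x": 0,"y": 0,"z": -0.07,"roll": 0},
    {"hand": 1,"x": 0,"y": 0,"z": -0.08,"roll": 0},
    {"hand": 1,"x": 0,"y": 0,"z": -0.08,"roll": 0}
  ]
}}

```text
time: 13.92
tool_pos: [0.5658, 0.1176, 0.2058]
tcp_rot: [0.172, 3.135, -0.001]
wrist_force: [4.6, -3.2, -5.3]
width: 0.153
grip_force: 78.4
```

{"fn": "servo_tool", "kwargs": {
  "targets": [
    {"hand": 1,"x": 0,"y": 0,"z": -0.01,"roll": 0},
    {"hand": 1,"x": 0,"y": 0,"z": -0.02,"roll": 0},
    {"hand": 1,"x": 0,"y": 0,"z": -0.03,"roll": 0},
    {"hand": 1,"x": 0,"y": 0,"z": -0.04,"roll": 0},
    {"hand": 1,"x": 0,"y": 0,"z": -0.04,"roll": 0},
    {"hand": 1,"x": 0,"y": 0,"z": -0.04,"roll": 0}
  ]
}}

```text
time: 14.42
tool_pos: [0.5658, 0.1177, 0.2252]
tcp_rot: [0.172, 3.135, -0.001]
wrist_force: [5.8, -2.6, -5.4]
width: 0.151
grip_force: 78.5
```

{"fn": "servo_tool", "kwargs": {
  "targets": [
    {"hand": 1,"x": 0,"y": 0,"z": -0.005,"roll": 0},
    {"hand": 1,"x": 0,"y": 0,"z": -0.009,"roll": 0},
    {"hand": 1,"x": 0,"y": 0,"z": -0.009,"roll": 0},
    {"hand": 1,"x": 0,"y": 0,"z": -0.009,"roll": 0}
  ]
}}

```text
time: 14.75
tool_pos: [0.5658, 0.1176, 0.2294]
tcp_rot: [0.172, 3.135, -0.001]
wrist_force: [6.1, -2.6, -4.2]
width: 0.146
grip_force: 78.4
```

{"fn": "servo_tool", "kwargs": {
  "targets": [
    {"hand": 1,"x": 0,"y": 0,"z": 0.004,"roll": 0},
    {"hand": 1,"x": 0,"y": 0,"z": 0.008,"roll": 0},
    {"hand": 1,"x": 0,"y": 0,"z": 0.012,"roll": 0},
    {"hand": 1,"x": 0,"y": 0,"z": 0.012,"roll": 0}
  ]
}}

```text
time: 15.08
tool_pos: [0.5658, 0.1177, 0.2231]
tcp_rot: [0.172, 3.135, -0.001]
wrist_force: [5.8, -3.5, -5.5]
width: 0.152
grip_force: 78.5
```

{"fn": "servo_tool", "kwargs": {
  "targets": [
    {"hand": 1,"x": 0,"y": 0,"z": 0.002,"roll": 0},
    {"hand": 1,"x": 0,"y": 0,"z": 0.004,"roll": 0},
    {"hand": 1,"x": 0,"y": 0,"z": 0.005,"roll": 0},
    {"hand": 1,"x": 0,"y": 0,"z": 0.005,"roll": 0},
    {"hand": 1,"x": 0,"y": 0,"z": 0.005,"roll": 0}
  ]
}}

```text
time: 15.5
tool_pos: [0.5658, 0.1177, 0.2224]
tcp_rot: [0.172, 3.135, -0.001]
wrist_force: [3.6, -4.2, 0.9]
width: 0.15
grip_force: 79.5
```

The wrist force is now about 0 at 80.3 mm of lift, so the pawl is holding. I'm releasing the grip.

{"fn": "servo_tool", "kwargs": {
  "targets": [
    {"hand": 0.5,"x": 0,"y": 0,"z": 0,"roll": 0},
    {"hand": -0.2,"x": 0,"y": 0,"z": 0,"roll": 0},
    {"hand": -0.2,"x": 0,"y": 0,"z": 0,"roll": 0},
    {"hand": -0.2,"x": 0,"y": 0,"z": 0,"roll": 0},
    {"hand": -0.2,"x": 0,"y": 0,"z": -0.03,"roll": 0},
    {"hand": -0.2,"x": 0,"y": 0,"z": -0.09,"roll": 0},
    {"hand": -0.2,"x": 0,"y": 0,"z": -0.15,"roll": 0},
    {"hand": -0.2,"x": 0,"y": 0,"z": -0.18,"roll": 0},
    {"hand": -0.2,"x": 0,"y": 0,"z": -0.18,"roll": 0}
  ]
}}

```text
time: 16.25
tool_pos: [0.5671, 0.1188, 0.3171]
tcp_rot: [0.171, 3.129, 0.004]
wrist_force: [0.2, -0.8, 0.6]
width: 0.599
grip_force: 0.0
```

```bash
python3 - <<'E'
from h import *
np.set_printoptions(precision=4,suppress=True)
s=bot.read_state(); print(s["tool_pos"])
w=save("wrist","w6"); save("scene","sc6")
cw=w.astype(int)
C=cam("wrist",s)
# predicted grip-top and deck corners at lift 80 and 60/100
c=np.array([.556,.013]); a=np.radians(-5.8); M=np.array([[np.cos(a),-np.sin(a)],[np.sin(a),np.cos(a)]])
im=np.ascontiguousarray(w)
for lift,col in ((.06,(255,0,0)),(.08,(0,255,0)),(.1,(0,0,255))):
    for pts,z in (([(-.15,-.12),(.15,-.12),(.15,.12),(-.15,.12)],.13),([(-.035,.098),(.035,.098),(.035,.112),(-.035,.112)],.171)):
        p=np.array(pts)@M.T+c; q=proj("wrist",np.c_[p,np.full(4,z+lift)],C)
        cv2.polylines(im,[q.round().astype(int)],True,col,1)
save("wrist","w6b",img=im)
E
```

```text
[0.5671 0.1188 0.3171]
```

View pics/w6b.png

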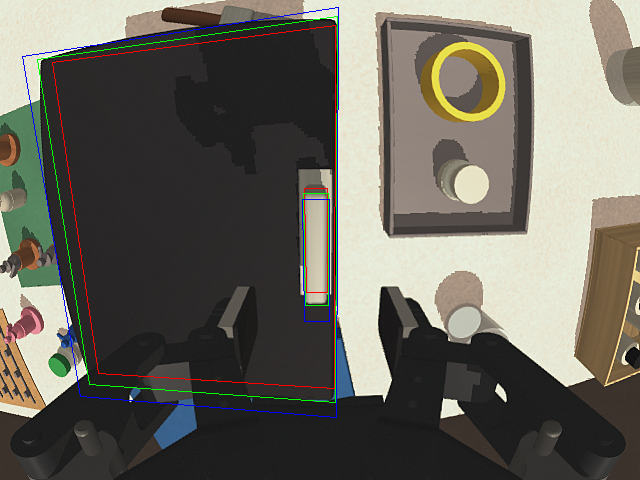

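The green overlay (80 mm lift) fits the deck and grip exactly, and the tray contents are fine. Next are the figures.

{"fn": "servo_tool", "kwargs": {
  "targets": [
    {"hand": -0.4,"x": 0,"y": -0.05,"z": 0,"roll": 0.039},
    {"hand": -0.4,"x": 0,"y": -0.12,"z": 0,"roll": 0.078},
    {"hand": -0.4,"x": 0,"y": -0.2,"z": 0,"roll": 0.117},
    {"hand": -0.4,"x": 0,"y": -0.28,"z": 0,"roll": 0.156},
    {"hand": -0.4,"x": 0,"y": -0.36,"z": 0,"roll": 0.195},
    {"hand": -0.4,"x": 0,"y": -0.44,"z": 0,"roll": 0.234},
    {"hand": -0.4,"x": 0,"y": -0.52,"z": 0,"roll": 0.273},
    {"hand": -0.4,"x": 0,"y": -0.59,"z": 0,"roll": 0.312},
    {"hand": -0.4,"x": 0,"y": -0.66,"z": 0,"roll": 0.351},
    {"hand": -0.4,"x": 0,"y": -0.72,"z": 0,"roll": 0.39}
  ]
}}

```text
time: 17.18
tool_pos: [0.5239, -0.2414, 0.309]
tcp_rot: [-1.951, -2.457, 0.002]
wrist_force: [0.1, 0.6, 0.6]
width: 0.702
grip_force: 0.0
```

{"fn": "servo_tool", "kwargs": {
  "targets": [
    {"hand": -0.4,"x": -0.08,"y": -0.02,"z": 0,"roll": 0.03},
    {"hand": -0.4,"x": -0.16,"y": -0.04,"z": 0,"roll": 0.06},
    {"hand": -0.4,"x": -0.24,"y": -0.07,"z": 0,"roll": 0.078},
    {"hand": -0.4,"x": -0.31,"y": -0.09,"z": 0,"roll": 0.078},
    {"hand": -0.4,"x": -0.31,"y": -0.09,"z": 0,"roll": 0.078},
    {"hand": -0.4,"x": -0.31,"y": -0.09,"z": 0,"roll": 0.078},
    {"hand": -0.4,"x": -0.31,"y": -0.09,"z": 0,"roll": 0.078}
  ]
}}

```text
time: 17.77
tool_pos: [0.5174, -0.4001, 0.3093]
tcp_rot: [-2.229, -2.208, -0.001]
wrist_force: [0.7, 0.5, 0.2]
width: 0.698
grip_force: 0.0
```

```bash
python3 - <<'E'
from h import *
np.set_printoptions(precision=4,suppress=True)
s=bot.read_state(); print(repr(s["tool_pos"]),R.from_rotvec(s["tcp_rot"]).as_matrix())
save("wrist","w7")
E
```

```text
array([ 0.5174, -0.4001,  0.3093]) [[ 0.0097  0.9999 -0.0028]
 [ 0.9999 -0.0097  0.0034]
 [ 0.0034 -0.0028 -1.    ]]
```

View pics/w7.png

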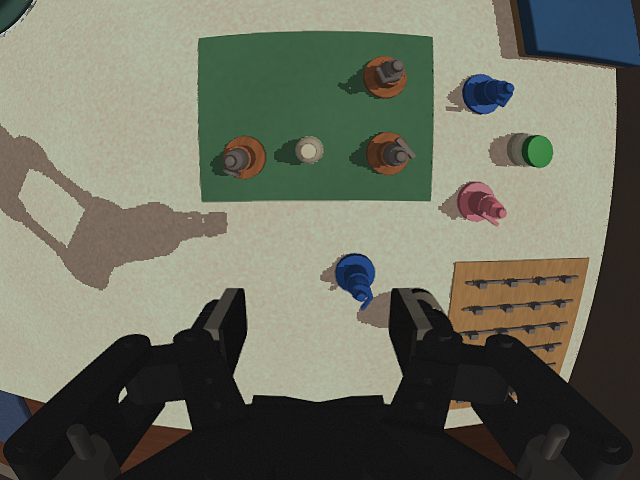

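Three figures stand on the mat: feet at (242,157), (388,153) and (385,77), with the dropper at (308,149).

```bash
cat >> h.py <<'E'
def figs(n="wrist",z=.015,im=None,s=None):
    s=s or bot.read_state(); im=read_camera(n) if im is None else im
    hsv=cv2.cvtColor(im,cv2.COLOR_RGB2HSV); m=cv2.inRange(hsv,(5,130,60),(17,255,255))
    k,l,st,_=cv2.connectedComponentsWithStats(cv2.morphologyEx(m,cv2.MORPH_CLOSE,np.ones((5,5))))
    C=cam(n,s); out=[]
    for i in range(1,k):
        if 250<st[i,4]<8000:
            v,u=np.nonzero(l==i); c,r=cv2.minEnclosingCircle(plane(n,np.c_[u,v],z,C).astype(np.float32))
            if r<.05: out.append((np.round(c,4),round(r,4),(int(u.mean()),int(v.mean()))))
    return out
E
python3 - <<'E'
from h import *
im=cv2.imread("pics/w7.png")[:,:,::-1].copy()
for f in figs(im=im): print(f)
E
```

```text
(array([ 0.5982, -0.2569]), 0.0258, (382, 79))
(array([ 0.6018, -0.3489]), 0.0257, (382, 153))
(array([ 0.4313, -0.3514]), 0.026, (248, 155))
```

{"fn": "servo_tool", "kwargs": {
  "targets": [
    {"hand": -0.4,"x": 0.07,"y": 0.04,"z": 0.03,"roll": -0.003},
    {"hand": -0.4,"x": 0.14,"y": 0.08,"z": 0.06,"roll": -0.003},
    {"hand": -0.4,"x": 0.21,"y": 0.12,"z": 0.1,"roll": -0.003},
    {"hand": -0.4,"x": 0.27,"y": 0.15,"z": 0.14,"roll": -0.003},
    {"hand": -0.4,"x": 0.288,"y": 0.158,"z": 0.2,"roll": -0.003},
    {"hand": -0.4,"x": 0.288,"y": 0.158,"z": 0.27,"roll": -0.003},
    {"hand": -0.4,"x": 0.288,"y": 0.158,"z": 0.33,"roll": -0.003},
    {"hand": -0.4,"x": 0.288,"y": 0.158,"z": 0.35,"roll": -0.003},
    {"hand": -0.4,"x": 0.288,"y": 0.158,"z": 0.35,"roll": -0.003},
    {"hand": -0.4,"x": 0.288,"y": 0.158,"z": 0.35,"roll": -0.003}
  ]
}}

```text
time: 18.65
tool_pos: [0.5985, -0.2569, 0.1372]
tcp_rot: [-2.22, -2.223, -0.0]
wrist_force: [0.6, 0.3, 1.1]
width: 0.696
grip_force: 0.0
```

```bash
python3 - <<'E'
from h import *
s=bot.read_state(); print(s["tool_pos"].round(4),s["width"]); im=save("wrist","w8")
for f in figs(im=im,s=s): print(f)
for f in figs("scene",im=save("scene","sc8")): print(f)
E
```

```text
[ 0.5985 -0.2569  0.1372] 0.6956019624578718
(array([ 0.5984, -0.256 ]), 0.0261, (315, 221))
(array([ 0.4251, -0.3514]), 0.0373, (131, 323))
(array([ 0.5985, -0.349 ]), 0.0307, (319, 332))
(array([ 0.7724, -0.4897]), 0.0323, (480, 440))
(array([ 0.4308, -0.3505]), 0.0312, (193, 349))
(array([ 0.6005, -0.2588]), 0.0279, (286, 345))
(array([ 0.6031, -0.3518]), 0.0269, (265, 380))
(array([ 0.7318, -0.5097]), 0.0291, (281, 474))
```

View pics/w8.png

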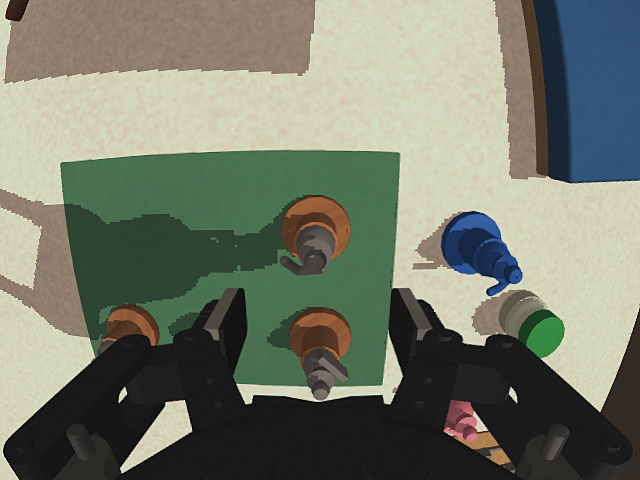

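Fig A (foot at (315,221)) is centred under the TCP, so I'm descending to its stem.

{"fn": "servo_tool", "kwargs": {
  "targets": [
    {"hand": -0.4,"x": 0,"y": 0,"z": 0.06,"roll": 0},
    {"hand": -0.4,"x": 0,"y": 0,"z": 0.12,"roll": 0},
    {"hand": -0.4,"x": 0,"y": 0,"z": 0.17,"roll": 0},
    {"hand": -0.4,"x": 0,"y": 0,"z": 0.21,"roll": 0},
    {"hand": -0.4,"x": 0,"y": 0,"z": 0.228,"roll": 0},
    {"hand": -0.4,"x": 0,"y": 0,"z": 0.23,"roll": 0},
    {"hand": -0.4,"x": 0,"y": 0,"z": 0.23,"roll": 0}
  ]
}}

```text
time: 19.33
tool_pos: [0.5995, -0.2585, 0.0233]
tcp_rot: [2.22, 2.22, 0.001]
wrist_force: [-0.6, -0.2, -0.0]
width: 0.702
grip_force: 0.0
```

{"fn": "servo_tool", "kwargs": {
  "targets": [
    {"hand": 0,"x": 0,"y": 0,"z": 0,"roll": 0},
    {"hand": 0.5,"x": 0,"y": 0,"z": 0,"roll": 0},
    {"hand": 1,"x": 0,"y": 0,"z": 0,"roll": 0},
    {"hand": 1,"x": 0,"y": 0,"z": 0,"roll": 0},
    {"hand": 1,"x": 0,"y": 0,"z": 0,"roll": 0},
    {"hand": 1,"x": 0,"y": 0,"z": 0,"roll": 0},
    {"hand": 1,"x": 0,"y": 0,"z": 0,"roll": 0}
  ],
  "grip_force": 30
}}

```text
time: 19.92
tool_pos: [0.6, -0.2586, 0.0243]
tcp_rot: [2.218, 2.219, 0.002]
wrist_force: [-0.2, -0.2, 5.6]
width: 0.333
grip_force: 30.0
```

{"fn": "servo_tool", "kwargs": {
  "targets": [
    {"hand": 1,"x": 0,"y": 0,"z": -0.02,"roll": 0},
    {"hand": 1,"x": 0,"y": 0,"z": -0.06,"roll": 0},
    {"hand": 1,"x": 0,"y": 0,"z": -0.12,"roll": 0},
    {"hand": 1,"x": 0,"y": 0,"z": -0.19,"roll": 0},
    {"hand": 1,"x": 0,"y": 0,"z": -0.26,"roll": 0},
    {"hand": 1,"x": 0,"y": 0,"z": -0.33,"roll": 0},
    {"hand": 1,"x": 0,"y": 0,"z": -0.4,"roll": 0},
    {"hand": 1,"x": 0,"y": 0,"z": -0.46,"roll": 0},
    {"hand": 1,"x": 0,"y": 0,"z": -0.5,"roll": 0},
    {"hand": 1,"x": 0,"y": 0,"z": -0.5,"roll": 0}
  ]
}}

```text
time: 20.75
tool_pos: [0.6011, -0.2589, 0.2796]
tcp_rot: [2.213, 2.214, 0.006]
wrist_force: [-0.0, -0.4, 0.4]
width: 0.336
grip_force: 30.0
```

{"fn": "servo_tool", "kwargs": {
  "targets": [
    {"hand": 1,"x": 0.04,"y": 0.01,"z": 0,"roll": 0},
    {"hand": 1,"x": 0.1,"y": 0.02,"z": 0,"roll": 0},
    {"hand": 1,"x": 0.17,"y": 0.04,"z": 0,"roll": 0},
    {"hand": 1,"x": 0.24,"y": 0.05,"z": 0,"roll": 0},
    {"hand": 1,"x": 0.31,"y": 0.07,"z": 0,"roll": 0},
    {"hand": 1,"x": 0.38,"y": 0.08,"z": 0,"roll": 0},
    {"hand": 1,"x": 0.44,"y": 0.09,"z": 0,"roll": 0},
    {"hand": 1,"x": 0.484,"y": 0.097,"z": 0,"roll": 0},
    {"hand": 1,"x": 0.484,"y": 0.097,"z": 0,"roll": 0},
    {"hand": 1,"x": 0.484,"y": 0.097,"z": 0,"roll": 0}
  ]
}}

```text
time: 21.58
tool_pos: [0.646, -0.0143, 0.2702]
tcp_rot: [-2.217, -2.224, 0.003]
wrist_force: [0.3, -0.6, -1.2]
width: 0.341
grip_force: 29.9
```

{"fn": "servo_tool", "kwargs": {
  "targets": [
    {"hand": 1,"x": 0,"y": 0,"z": 0.02,"roll": 0},
    {"hand": 1,"x": 0,"y": 0,"z": 0.04,"roll": 0},
    {"hand": 1,"x": 0,"y": 0,"z": 0.055,"roll": 0},
    {"hand": 1,"x": 0,"y": 0,"z": 0.066,"roll": 0},
    {"hand": 1,"x": 0,"y": 0,"z": 0.071,"roll": 0},
    {"hand": 1,"x": 0,"y": 0,"z": 0.074,"roll": 0},
    {"hand": 1,"x": 0,"y": 0,"z": 0.074,"roll": 0},
    {"hand": 1,"x": 0,"y": 0,"z": 0.074,"roll": 0}
  ]
}}

```text
time: 22.25
tool_pos: [0.6471, -0.016, 0.2351]
tcp_rot: [2.221, 2.221, 0.001]
wrist_force: [-0.2, -0.3, -0.7]
width: 0.341
grip_force: 29.9
```

```bash
python3 - <<'E'
from h import *
s=bot.read_state(); print(s["tool_pos"].round(4),s["wrist_force"].round(2), s["width"])
E
```

```text
[ 0.6471 -0.016   0.2351] [-0.15 -0.33 -0.65] 0.3413330673627556
```

{"fn": "servo_tool", "kwargs": {
  "targets": [
    {"hand": 1,"x": 0,"y": 0,"z": 0.002,"roll": 0},
    {"hand": 1,"x": 0,"y": 0,"z": 0.004,"roll": 0},
    {"hand": 1,"x": 0,"y": 0,"z": 0.006,"roll": 0},
    {"hand": 1,"x": 0,"y": 0,"z": 0.007,"roll": 0},
    {"hand": 1,"x": 0,"y": 0,"z": 0.007,"roll": 0}
  ]
}}

```text
time: 22.67
tool_pos: [0.6468, -0.0157, 0.2312]
tcp_rot: [-2.221, -2.222, 0.0]
wrist_force: [0.2, -0.1, -1.2]
width: 0.334
grip_force: 29.9
```

{"fn": "servo_tool", "kwargs": {
  "targets": [
    {"hand": 1,"x": 0,"y": 0,"z": 0.001,"roll": 0},
    {"hand": 1,"x": 0,"y": 0,"z": 0.002,"roll": 0},
    {"hand": 1,"x": 0,"y": 0,"z": 0.002,"roll": 0}
  ]
}}

```text
time: 22.92
tool_pos: [0.6469, -0.0157, 0.2305]
tcp_rot: [2.221, 2.222, 0.0]
wrist_force: [-0.2, 0.4, -1.2]
width: 0.338
grip_force: 30.1
```

{"fn": "servo_tool", "kwargs": {
  "targets": [
    {"hand": 1,"x": 0,"y": 0,"z": 0.001,"roll": 0},
    {"hand": 1,"x": 0,"y": 0,"z": 0.002,"roll": 0},
    {"hand": 1,"x": 0,"y": 0,"z": 0.002,"roll": 0}
  ]
}}

```text
time: 23.17
tool_pos: [0.647, -0.0157, 0.2302]
tcp_rot: [2.221, 2.222, 0.001]
wrist_force: [-2.4, -0.0, 3.6]
width: 0.334
grip_force: 30.5
```

{"fn": "servo_tool", "kwargs": {
  "targets": [
    {"hand": 0,"x": 0,"y": 0,"z": 0,"roll": 0},
    {"hand": -0.2,"x": 0,"y": 0,"z": 0,"roll": 0},
    {"hand": -0.3,"x": 0,"y": 0,"z": 0,"roll": 0},
    {"hand": -0.3,"x": 0,"y": 0,"z": 0,"roll": 0},
    {"hand": -0.3,"x": 0,"y": 0,"z": -0.03,"roll": 0},
    {"hand": -0.3,"x": 0,"y": 0,"z": -0.08,"roll": 0},
    {"hand": -0.3,"x": 0,"y": 0,"z": -0.14,"roll": 0},
    {"hand": -0.3,"x": 0,"y": 0,"z": -0.2,"roll": 0},
    {"hand": -0.3,"x": 0,"y": 0,"z": -0.2,"roll": 0}
  ]
}}

```text
time: 23.92
tool_pos: [0.65, -0.016, 0.3373]
tcp_rot: [2.215, 2.215, 0.012]
wrist_force: [0.0, 0.8, 1.5]
width: 0.651
grip_force: 0.0
```

```bash
python3 - <<'E'
from h import *
s=bot.read_state(); print(s["tool_pos"].round(4)); im=save("wrist","w9")
for f in figs(im=im,s=s,z=.222): print(f)
for f in figs("scene",im=save("scene","sc9")): print(f)
print(plane("scene",[(0,0)],.222)[0])
C=cam("scene")
print(proj("scene",[(.647,-.0157,.222)],C))
E
```

```text
[ 0.65   -0.016   0.3373]
(array([ 0.6482, -0.0131]), 0.0262, (311, 220))
(array([ 0.8392, -0.1112]), 0.0191, (523, 331))
(array([ 0.8378, -0.2554]), 0.0273, (485, 446))
(array([ 0.4315, -0.3516]), 0.03, (193, 349))
(array([ 0.6029, -0.352 ]), 0.0271, (265, 380))
(array([ 0.7327, -0.5098]), 0.03, (281, 474))
[-0.98225955  0.49192665]
[[359.08681841 206.0230304 ]]
```

View pics/sc9.png

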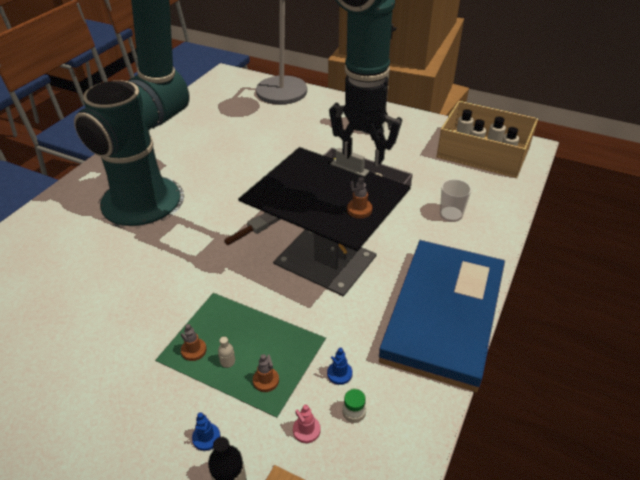

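Fig A stands upright on the raised platform at (360,205), and the other two figures and the dropper are unmoved. Next is fig B.

{"fn": "servo_tool", "kwargs": {
  "targets": [
    {"hand": -0.4,"x": -0.05,"y": 0,"z": 0,"roll": 0},
    {"hand": -0.4,"x": -0.12,"y": -0.02,"z": 0,"roll": 0},
    {"hand": -0.4,"x": -0.2,"y": -0.03,"z": 0,"roll": 0},
    {"hand": -0.4,"x": -0.28,"y": -0.04,"z": 0,"roll": 0},
    {"hand": -0.4,"x": -0.36,"y": -0.05,"z": 0,"roll": 0},
    {"hand": -0.4,"x": -0.44,"y": -0.06,"z": 0,"roll": 0},
    {"hand": -0.4,"x": -0.52,"y": -0.07,"z": 0.04,"roll": 0},
    {"hand": -0.4,"x": -0.59,"y": -0.08,"z": 0.1,"roll": 0},
    {"hand": -0.4,"x": -0.64,"y": -0.09,"z": 0.16,"roll": 0},
    {"hand": -0.4,"x": -0.666,"y": -0.092,"z": 0.22,"roll": 0}
  ]
}}

```text
time: 24.85
tool_pos: [0.5995, -0.352, 0.2173]
tcp_rot: [2.223, 2.219, -0.002]
wrist_force: [-0.2, -0.0, -0.9]
width: 0.698
grip_force: 0.0
```

{"fn": "servo_tool", "kwargs": {
  "targets": [
    {"hand": -0.4,"x": 0,"y": 0,"z": 0.06,"roll": 0},
    {"hand": -0.4,"x": 0,"y": 0,"z": 0.12,"roll": 0},
    {"hand": -0.4,"x": 0,"y": 0,"z": 0.17,"roll": 0},
    {"hand": -0.4,"x": 0,"y": 0,"z": 0.17,"roll": 0},
    {"hand": -0.4,"x": 0,"y": 0,"z": 0.17,"roll": 0}
  ]
}}

```text
time: 25.27
tool_pos: [0.5985, -0.3473, 0.1303]
tcp_rot: [-2.216, -2.216, 0.003]
wrist_force: [0.4, -1.2, 0.4]
width: 0.696
grip_force: 0.0
```

```bash
python3 - <<'E'
from h import *
s=bot.read_state(); print(s["tool_pos"].round(4),s["tcp_rot"].round(3)); im=save("wrist","w10")
for f in figs(im=im,s=s): print(f)
E
```

```text
[ 0.5985 -0.3473  0.1303] [-2.216 -2.216  0.003]
(array([ 0.6014, -0.3483]), 0.026, (319, 224))
(array([ 0.4284, -0.355 ]), 0.0343, (113, 237))
(array([ 0.7445, -0.5306]), 0.026, (460, 419))
(array([ 0.7717, -0.5689]), 0.0287, (479, 439))
```

{"fn": "servo_tool", "kwargs": {
  "targets": [
    {"hand": -0.4,"x": -0.002,"y": 0.006,"z": 0.03,"roll": 0},
    {"hand": -0.4,"x": -0.002,"y": 0.006,"z": 0.08,"roll": 0},
    {"hand": -0.4,"x": -0.002,"y": 0.006,"z": 0.14,"roll": 0},
    {"hand": -0.4,"x": -0.002,"y": 0.006,"z": 0.19,"roll": 0},
    {"hand": -0.4,"x": -0.002,"y": 0.006,"z": 0.21,"roll": 0},
    {"hand": -0.4,"x": -0.002,"y": 0.006,"z": 0.214,"roll": 0},
    {"hand": -0.4,"x": -0.002,"y": 0.006,"z": 0.214,"roll": 0}
  ]
}}

```text
time: 25.9
tool_pos: [0.6045, -0.3499, 0.0277]
tcp_rot: [2.22, 2.222, 0.0]
wrist_force: [-0.3, -0.2, 1.1]
width: 0.699
grip_force: 0.0
```

{"fn": "servo_tool", "kwargs": {
  "targets": [
    {"hand": 0,"x": 0,"y": 0,"z": 0,"roll": 0},
    {"hand": 0.5,"x": 0,"y": 0,"z": 0,"roll": 0},
    {"hand": 1,"x": 0,"y": 0,"z": 0,"roll": 0},
    {"hand": 1,"x": 0,"y": 0,"z": 0,"roll": 0},
    {"hand": 1,"x": 0,"y": 0,"z": 0,"roll": 0},
    {"hand": 1,"x": 0,"y": 0,"z": 0,"roll": 0},
    {"hand": 1,"x": 0,"y": 0,"z": 0,"roll": 0}
  ],
  "grip_force": 30
}}

```text
time: 26.48
tool_pos: [0.6056, -0.3508, 0.03]
tcp_rot: [2.218, 2.219, 0.001]
wrist_force: [-0.3, -1.3, 7.0]
width: 0.338
grip_force: 30.2
```

{"fn": "servo_tool", "kwargs": {
  "targets": [
    {"hand": 1,"x": 0,"y": 0,"z": -0.02,"roll": 0},
    {"hand": 1,"x": 0,"y": 0,"z": -0.06,"roll": 0},
    {"hand": 1,"x": 0,"y": 0,"z": -0.12,"roll": 0},
    {"hand": 1,"x": 0,"y": 0,"z": -0.19,"roll": 0},
    {"hand": 1,"x": 0,"y": 0,"z": -0.26,"roll": 0},
    {"hand": 1,"x": 0,"y": 0,"z": -0.33,"roll": 0},
    {"hand": 1,"x": 0,"y": 0,"z": -0.4,"roll": 0},
    {"hand": 1,"x": 0,"y": 0,"z": -0.46,"roll": 0},
    {"hand": 1,"x": 0,"y": 0,"z": -0.52,"roll": 0},
    {"hand": 1,"x": 0,"y": 0,"z": -0.52,"roll": 0}
  ]
}}

```text
time: 27.32
tool_pos: [0.6067, -0.3514, 0.2972]
tcp_rot: [2.212, 2.212, 0.005]
wrist_force: [1.4, -0.9, 1.6]
width: 0.335
grip_force: 29.9
```

{"fn": "servo_tool", "kwargs": {
  "targets": [
    {"hand": 1,"x": 0.05,"y": -0.02,"z": 0,"roll": 0},
    {"hand": 1,"x": 0.12,"y": -0.05,"z": 0,"roll": 0},
    {"hand": 1,"x": 0.2,"y": -0.07,"z": 0,"roll": 0},
    {"hand": 1,"x": 0.28,"y": -0.09,"z": 0,"roll": 0},
    {"hand": 1,"x": 0.36,"y": -0.104,"z": 0,"roll": 0},
    {"hand": 1,"x": 0.44,"y": -0.104,"z": 0,"roll": 0},
    {"hand": 1,"x": 0.52,"y": -0.104,"z": 0,"roll": 0},
    {"hand": 1,"x": 0.59,"y": -0.104,"z": 0,"roll": 0},
    {"hand": 1,"x": 0.65,"y": -0.104,"z": 0,"roll": 0},
    {"hand": 1,"x": 0.688,"y": -0.104,"z": 0,"roll": 0}
  ]
}}

```text
time: 28.15
tool_pos: [0.5509, -0.0026, 0.2871]
tcp_rot: [-2.218, -2.223, -0.001]
wrist_force: [0.1, 0.0, -1.7]
width: 0.336
grip_force: 30.0
```

{"fn": "servo_tool", "kwargs": {
  "targets": [
    {"hand": 1,"x": 0,"y": 0,"z": 0.02,"roll": 0},
    {"hand": 1,"x": 0,"y": 0,"z": 0.04,"roll": 0},
    {"hand": 1,"x": 0,"y": 0,"z": 0.06,"roll": 0},
    {"hand": 1,"x": 0,"y": 0,"z": 0.07,"roll": 0},
    {"hand": 1,"x": 0,"y": 0,"z": 0.075,"roll": 0},
    {"hand": 1,"x": 0,"y": 0,"z": 0.075,"roll": 0},
    {"hand": 1,"x": 0,"y": 0,"z": 0.075,"roll": 0}
  ]
}}

```text
time: 28.73
tool_pos: [0.5518, -0.0066, 0.2496]
tcp_rot: [-2.222, -2.22, 0.0]
wrist_force: [-0.4, 0.5, -1.5]
width: 0.335
grip_force: 30.0
```

```bash
python3 - <<'E'
from h import *
s=bot.read_state(); print(s["tool_pos"].round(4),s["wrist_force"].round(2))
im=save("wrist","w11"); sc=save("scene","sc11"); save("scene","c11",img=np.hstack([im[:, 100:500],cv2.resize(sc[120:320,240:440],(400,400)) if 0 else np.vstack([cv2.resize(sc[120:320,240:440],(400,400)),np.zeros((80,400,3),np.uint8)])]))
for f in figs(im=im,s=s,z=.222): print(f)
E
```

```text
[ 0.5518 -0.0066  0.2496] [-0.38  0.47 -1.51]
(array([ 0.5507, -0.0105]), 0.0309, (316, 264))
(array([ 0.6519, -0.0162]), 0.0358, (486, 281))
```

View pics/c11.png

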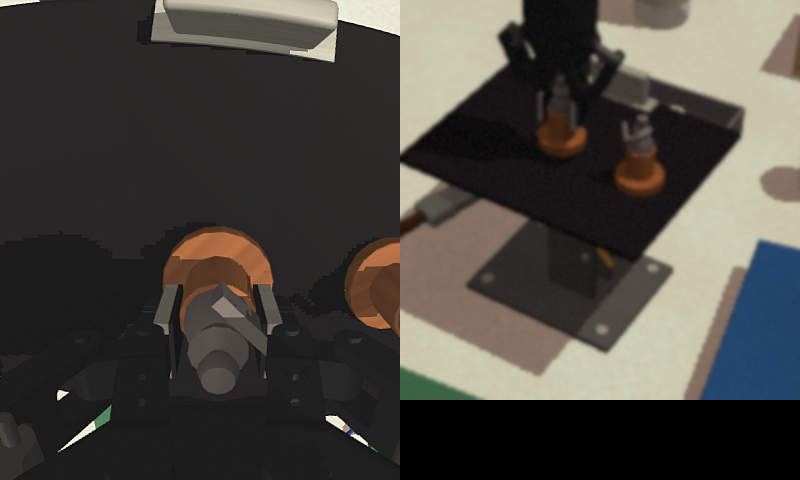

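Fig B hangs upright between the pads (the foot appears at (217,265) in the crop), and fig A stands beside it. I'm lowering it gently.

{"fn": "servo_tool", "kwargs": {
  "targets": [
    {"hand": 1,"x": 0,"y": 0,"z": 0.008,"roll": 0},
    {"hand": 1,"x": 0,"y": 0,"z": 0.016,"roll": 0},
    {"hand": 1,"x": 0,"y": 0,"z": 0.02,"roll": 0},
    {"hand": 1,"x": 0,"y": 0,"z": 0.023,"roll": 0},
    {"hand": 1,"x": 0,"y": 0,"z": 0.025,"roll": 0},
    {"hand": 1,"x": 0,"y": 0,"z": 0.025,"roll": 0},
    {"hand": 1,"x": 0,"y": 0,"z": 0.025,"roll": 0}
  ]
}}

```text
time: 29.42
tool_pos: [0.5518, -0.0057, 0.2372]
tcp_rot: [-2.221, -2.222, 0.0]
wrist_force: [0.1, -0.4, -1.9]
width: 0.338
grip_force: 30.0
```

{"fn": "servo_tool", "kwargs": {
  "targets": [
    {"hand": 1,"x": 0,"y": 0,"z": 0.001,"roll": 0},
    {"hand": 1,"x": 0,"y": 0,"z": 0.002,"roll": 0},
    {"hand": 1,"x": 0,"y": 0,"z": 0.002,"roll": 0}
  ]
}}

```text
time: 29.67
tool_pos: [0.5519, -0.0057, 0.2363]
tcp_rot: [2.221, 2.222, 0.0]
wrist_force: [-0.4, 0.6, -0.6]
width: 0.339
grip_force: 30.0
```

{"fn": "servo_tool", "kwargs": {
  "targets": [
    {"hand": 1,"x": 0,"y": 0,"z": 0.001,"roll": 0},
    {"hand": 1,"x": 0,"y": 0,"z": 0.002,"roll": 0},
    {"hand": 1,"x": 0,"y": 0,"z": 0.002,"roll": 0}
  ]
}}

```text
time: 29.92
tool_pos: [0.5519, -0.0057, 0.236]
tcp_rot: [2.221, 2.222, 0.001]
wrist_force: [-2.1, 0.2, 3.5]
width: 0.34
grip_force: 30.4
```

{"fn": "servo_tool", "kwargs": {
  "targets": [
    {"hand": 0,"x": 0,"y": 0,"z": 0,"roll": 0},
    {"hand": -0.2,"x": 0,"y": 0,"z": 0,"roll": 0},
    {"hand": -0.3,"x": 0,"y": 0,"z": 0,"roll": 0},
    {"hand": -0.3,"x": 0,"y": 0,"z": 0,"roll": 0},
    {"hand": -0.3,"x": 0,"y": 0,"z": -0.03,"roll": 0},
    {"hand": -0.3,"x": 0,"y": 0,"z": -0.08,"roll": 0},
    {"hand": -0.3,"x": 0,"y": 0,"z": -0.14,"roll": 0},
    {"hand": -0.3,"x": 0,"y": 0,"z": -0.19,"roll": 0},
    {"hand": -0.3,"x": 0,"y": 0,"z": -0.19,"roll": 0},
    {"hand": -0.3,"x": 0,"y": 0,"z": -0.19,"roll": 0}
  ]
}}

```text
time: 30.75
tool_pos: [0.553, -0.0058, 0.3325]
tcp_rot: [2.219, 2.219, 0.005]
wrist_force: [0.4, -0.3, -1.3]
width: 0.655
grip_force: 0.0
```

```bash
python3 - <<'E'
from h import *
s=bot.read_state(); print(s["tool_pos"].round(4)); im=save("wrist","w12")
for f in figs(im=im,s=s,z=.222): print(f)
for f in figs("scene",im=save("scene","sc12")): print(f)
E
```

```text
[ 0.553  -0.0058  0.3325]
(array([ 0.553, -0.003]), 0.026, (313, 220))
(array([ 0.6487, -0.0128]), 0.0295, (436, 238))
(array([ 0.7362, -0.2534]), 0.0314, (488, 450))
(array([ 0.4315, -0.3516]), 0.03, (193, 349))
(array([ 0.7315, -0.5094]), 0.0292, (281, 474))
```

{"fn": "servo_tool", "kwargs": {
  "targets": [
    {"hand": -0.4,"x": -0.05,"y": 0,"z": 0,"roll": 0},
    {"hand": -0.4,"x": -0.12,"y": -0.04,"z": 0,"roll": 0},
    {"hand": -0.4,"x": -0.19,"y": -0.07,"z": 0,"roll": 0},
    {"hand": -0.4,"x": -0.26,"y": -0.1,"z": 0,"roll": 0},
    {"hand": -0.4,"x": -0.33,"y": -0.13,"z": 0,"roll": 0},
    {"hand": -0.4,"x": -0.4,"y": -0.16,"z": 0,"roll": 0},
    {"hand": -0.4,"x": -0.47,"y": -0.19,"z": 0,"roll": 0},
    {"hand": -0.4,"x": -0.54,"y": -0.21,"z": 0.04,"roll": 0},
    {"hand": -0.4,"x": -0.61,"y": -0.23,"z": 0.08,"roll": 0},
    {"hand": -0.4,"x": -0.67,"y": -0.242,"z": 0.12,"roll": 0}
  ]
}}

```text
time: 31.68
tool_pos: [0.4289, -0.3424, 0.2679]
tcp_rot: [-2.221, -2.219, 0.001]
wrist_force: [1.1, 0.6, 0.4]
width: 0.703
grip_force: 0.0
```

{"fn": "servo_tool", "kwargs": {
  "targets": [
    {"hand": -0.4,"x": -0.022,"y": 0,"z": 0.06,"roll": 0},
    {"hand": -0.4,"x": -0.022,"y": 0,"z": 0.12,"roll": 0},
    {"hand": -0.4,"x": -0.022,"y": 0,"z": 0.18,"roll": 0},
    {"hand": -0.4,"x": -0.022,"y": 0,"z": 0.24,"roll": 0},
    {"hand": -0.4,"x": -0.022,"y": 0,"z": 0.26,"roll": 0},
    {"hand": -0.4,"x": -0.022,"y": 0,"z": 0.26,"roll": 0},
    {"hand": -0.4,"x": -0.022,"y": 0,"z": 0.26,"roll": 0},
    {"hand": -0.4,"x": -0.022,"y": 0,"z": 0.26,"roll": 0}
  ]
}}

```text
time: 32.35
tool_pos: [0.4319, -0.3525, 0.1419]
tcp_rot: [2.219, 2.22, 0.0]
wrist_force: [-0.3, -0.0, -0.5]
width: 0.701
grip_force: 0.0
```

```bash
python3 - <<'E'
from h import *
s=bot.read_state(); print(s["tool_pos"].round(4),s["joint_vel"].round(3)); im=save("wrist","w13")
for f in figs(im=im,s=s): print(f)
E
```

```text
[ 0.4319 -0.3525  0.1419] [ 0.    -0.014 -0.019 -0.001 -0.005 -0.   ]
(array([ 0.4306, -0.3514]), 0.0259, (313, 219))
```

{"fn": "servo_tool", "kwargs": {
  "targets": [
    {"hand": -0.4,"x": 0.002,"y": -0.002,"z": 0.05,"roll": 0},
    {"hand": -0.4,"x": 0.002,"y": -0.002,"z": 0.11,"roll": 0},
    {"hand": -0.4,"x": 0.002,"y": -0.002,"z": 0.17,"roll": 0},
    {"hand": -0.4,"x": 0.002,"y": -0.002,"z": 0.215,"roll": 0},
    {"hand": -0.4,"x": 0.002,"y": -0.002,"z": 0.232,"roll": 0},
    {"hand": -0.4,"x": 0.002,"y": -0.002,"z": 0.236,"roll": 0},
    {"hand": -0.4,"x": 0.002,"y": -0.002,"z": 0.236,"roll": 0}
  ]
}}

```text
time: 32.98
tool_pos: [0.4309, -0.3515, 0.0235]
tcp_rot: [2.22, 2.221, 0.0]
wrist_force: [0.3, -1.1, 1.1]
width: 0.696
grip_force: 0.0
```

{"fn": "servo_tool", "kwargs": {
  "targets": [
    {"hand": 0,"x": 0,"y": 0,"z": 0,"roll": 0},
    {"hand": 0.5,"x": 0,"y": 0,"z": 0,"roll": 0},
    {"hand": 1,"x": 0,"y": 0,"z": 0,"roll": 0},
    {"hand": 1,"x": 0,"y": 0,"z": 0,"roll": 0},
    {"hand": 1,"x": 0,"y": 0,"z": 0,"roll": 0},
    {"hand": 1,"x": 0,"y": 0,"z": 0,"roll": 0},
    {"hand": 1,"x": 0,"y": 0,"z": 0,"roll": 0}
  ],
  "grip_force": 30
}}

```text
time: 33.57
tool_pos: [0.4314, -0.3521, 0.0246]
tcp_rot: [2.218, 2.219, 0.0]
wrist_force: [-0.6, 0.0, 6.1]
width: 0.34
grip_force: 29.8
```

{"fn": "servo_tool", "kwargs": {
  "targets": [
    {"hand": 1,"x": 0,"y": 0,"z": -0.02,"roll": 0},
    {"hand": 1,"x": 0,"y": 0,"z": -0.06,"roll": 0},
    {"hand": 1,"x": 0,"y": 0,"z": -0.12,"roll": 0},
    {"hand": 1,"x": 0,"y": 0,"z": -0.19,"roll": 0},
    {"hand": 1,"x": 0,"y": 0,"z": -0.26,"roll": 0},
    {"hand": 1,"x": 0,"y": 0,"z": -0.33,"roll": 0},
    {"hand": 1,"x": 0,"y": 0,"z": -0.4,"roll": 0},
    {"hand": 1,"x": 0,"y": 0,"z": -0.46,"roll": 0},
    {"hand": 1,"x": 0,"y": 0,"z": -0.52,"roll": 0},
    {"hand": 1,"x": 0,"y": 0,"z": -0.52,"roll": 0}
  ]
}}

```text
time: 34.4
tool_pos: [0.4325, -0.353, 0.2913]
tcp_rot: [2.212, 2.212, 0.001]
wrist_force: [0.4, -1.0, -0.1]
width: 0.34
grip_force: 30.1
```

{"fn": "servo_tool", "kwargs": {
  "targets": [
    {"hand": 1,"x": 0.05,"y": 0,"z": 0,"roll": 0},
    {"hand": 1,"x": 0.12,"y": 0.01,"z": 0,"roll": 0},
    {"hand": 1,"x": 0.2,"y": 0.02,"z": 0,"roll": 0},
    {"hand": 1,"x": 0.28,"y": 0.03,"z": 0,"roll": 0},
    {"hand": 1,"x": 0.36,"y": 0.04,"z": 0,"roll": 0},
    {"hand": 1,"x": 0.44,"y": 0.05,"z": 0,"roll": 0},
    {"hand": 1,"x": 0.52,"y": 0.055,"z": 0,"roll": 0},
    {"hand": 1,"x": 0.6,"y": 0.055,"z": 0,"roll": 0},
    {"hand": 1,"x": 0.67,"y": 0.055,"z": 0,"roll": 0},
    {"hand": 1,"x": 0.71,"y": 0.055,"z": 0,"roll": 0}
  ]
}}

```text
time: 35.23
tool_pos: [0.4562, 0.0076, 0.2821]
tcp_rot: [-2.218, -2.223, -0.001]
wrist_force: [-0.4, -0.1, -1.7]
width: 0.339
grip_force: 30.0
```

{"fn": "servo_tool", "kwargs": {
  "targets": [
    {"hand": 1,"x": 0,"y": 0,"z": 0.02,"roll": 0},
    {"hand": 1,"x": 0,"y": 0,"z": 0.04,"roll": 0},
    {"hand": 1,"x": 0,"y": 0,"z": 0.06,"roll": 0},
    {"hand": 1,"x": 0,"y": 0,"z": 0.07,"roll": 0},
    {"hand": 1,"x": 0,"y": 0,"z": 0.075,"roll": 0},
    {"hand": 1,"x": 0,"y": 0,"z": 0.075,"roll": 0},
    {"hand": 1,"x": 0,"y": 0,"z": 0.075,"roll": 0}
  ]
}}

```text
time: 35.82
tool_pos: [0.4574, 0.0034, 0.2446]
tcp_rot: [-2.223, -2.22, 0.001]
wrist_force: [1.0, 0.1, -0.5]
width: 0.34
grip_force: 30.0
```

.2446 → contact near .2306.

{"fn": "servo_tool", "kwargs": {
  "targets": [
    {"hand": 1,"x": 0,"y": 0,"z": 0.008,"roll": 0},
    {"hand": 1,"x": 0,"y": 0,"z": 0.016,"roll": 0},
    {"hand": 1,"x": 0,"y": 0,"z": 0.02,"roll": 0},
    {"hand": 1,"x": 0,"y": 0,"z": 0.023,"roll": 0},
    {"hand": 1,"x": 0,"y": 0,"z": 0.026,"roll": 0},
    {"hand": 1,"x": 0,"y": 0,"z": 0.026,"roll": 0},
    {"hand": 1,"x": 0,"y": 0,"z": 0.026,"roll": 0}
  ]
}}

```text
time: 36.4
tool_pos: [0.4573, 0.0043, 0.2317]
tcp_rot: [-2.221, -2.222, 0.0]
wrist_force: [-0.1, -0.4, -2.0]
width: 0.34
grip_force: 30.0
```

{"fn": "servo_tool", "kwargs": {
  "targets": [
    {"hand": 1,"x": 0,"y": 0,"z": 0.001,"roll": 0},
    {"hand": 1,"x": 0,"y": 0,"z": 0.002,"roll": 0},
    {"hand": 1,"x": 0,"y": 0,"z": 0.002,"roll": 0}
  ]
}}

```text
time: 36.65
tool_pos: [0.4574, 0.0042, 0.2308]
tcp_rot: [2.221, 2.222, 0.0]
wrist_force: [-1.1, 0.4, -0.3]
width: 0.338
grip_force: 30.0
```

{"fn": "servo_tool", "kwargs": {
  "targets": [
    {"hand": 1,"x": 0,"y": 0,"z": 0.001,"roll": 0},
    {"hand": 1,"x": 0,"y": 0,"z": 0.002,"roll": 0},
    {"hand": 1,"x": 0,"y": 0,"z": 0.002,"roll": 0}
  ]
}}

```text
time: 36.9
tool_pos: [0.4574, 0.0043, 0.2305]
tcp_rot: [2.221, 2.222, 0.001]
wrist_force: [-1.9, 0.9, 4.4]
width: 0.334
grip_force: 30.5
```

{"fn": "servo_tool", "kwargs": {
  "targets": [
    {"hand": 0,"x": 0,"y": 0,"z": 0,"roll": 0},
    {"hand": -0.2,"x": 0,"y": 0,"z": 0,"roll": 0},
    {"hand": -0.3,"x": 0,"y": 0,"z": 0,"roll": 0},
    {"hand": -0.3,"x": 0,"y": 0,"z": 0,"roll": 0},
    {"hand": -0.3,"x": 0,"y": 0,"z": -0.03,"roll": 0},
    {"hand": -0.3,"x": 0,"y": 0,"z": -0.08,"roll": 0},
    {"hand": -0.3,"x": 0,"y": 0,"z": -0.14,"roll": 0},
    {"hand": -0.3,"x": 0,"y": 0,"z": -0.21,"roll": 0},
    {"hand": -0.3,"x": 0,"y": 0,"z": -0.24,"roll": 0},
    {"hand": -0.3,"x": 0,"y": 0,"z": -0.24,"roll": 0}
  ]
}}

```text
time: 37.73
tool_pos: [0.4597, 0.0041, 0.355]
tcp_rot: [2.216, 2.217, 0.009]
wrist_force: [0.1, -0.5, -0.0]
width: 0.649
grip_force: 0.0
```

```bash
python3 - <<'E'
from h import *
s=bot.read_state(); print(s["tool_pos"].round(4)); im=save("wrist","w14")
for f in figs(im=im,s=s,z=.222): print(f)
sc=save("scene","sc14"); sd=save("side","s14")
a=cv2.resize(sc[120:420,140:440],(400,400)); b=cv2.resize(sd[170:470,190:490],(400,400)); save("scene","c14",img=np.hstack([a,b]))
E
```

```text
[0.4597 0.0041 0.355 ]
(array([0.3822, 0.0239]), 0.0228, (214, 202))
(array([0.4588, 0.0051]), 0.0261, (313, 217))
(array([ 0.5502, -0.0043]), 0.0275, (423, 231))
(array([ 0.6498, -0.0129]), 0.0344, (523, 244))
(array([ 0.0245, -0.2612]), 0.03, (8, 415))
(array([ 0.67  , -0.2703]), 0.0444, (488, 449))
```

View pics/c14.png

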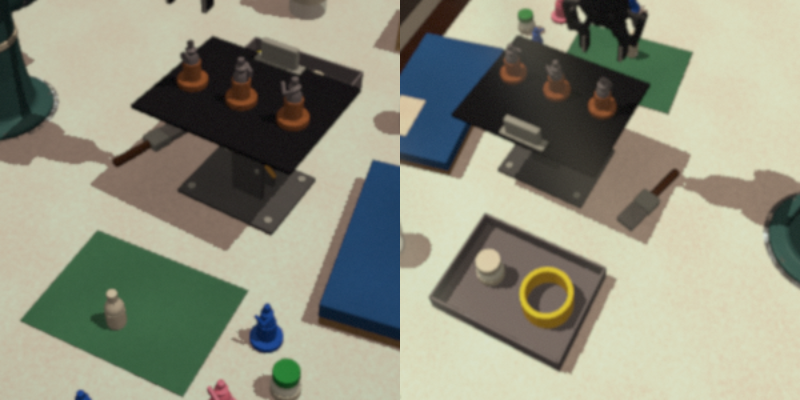

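All three figures stand upright on the raised platform, the mat holds only the dropper, and the jar (upright) and tape are in the tray. I'm handing it in.

```bash
python3 -c "
from workcell import ticket
print(ticket.finish_job())"
```

```text
the job is handed in; nothing more can be done
None
```

I handed the job in after about 38 s of robot time: the tape and upright jar are in the tray, the platform hangs in the fourth notch (80 mm), all three figures stand on it, and the dropper is still on the mat where it was.

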